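Put a head of garlic in the toaster oven in a small skillet

TASK

Get the garlic ready for roasting: put the head of garlic in the little skillet, pull the toaster oven's door all the way down, and set the skillet with the garlic in it on the shelf inside. Push the skillet in until its handle is clear of the door as well, then push the door back up until it is shut. Do not knock the pepper mill, the salt shaker or the spice jar about.

Things in the scene. Friction and masses are not known exactly. Their poses are not given: they have to be found in the camera images.
- toaster_oven_door (a joint): Oven door angle: 0 shut, grows as the door is pulled down, stop at 1.484 rad (nearly level). Hinged along y at its lower edge. At the start shut or up to 0.12 rad ajar. The hinge is stiff (1 N m): the door stays where it is left; about 6 N at the bar pulls it down, about 10 N at the free edge raises it.
- door_hinge (a point): Middle of the toaster oven's door hinge axis, 49 mm above the counter; oven 430 wide, 275 mm high. With the door shut the panel runs from 3.5 mm in front of it (robot side) to 18.5 mm behind it, up to 192 mm above it, 211 mm to either side. With the door fully down the panel's free edge is 62 (underside) to 84 mm (upper face) over the counter.
- handle_bar (a point): Middle of the door's bar handle (moves with it). Bar along y, +-137 mm, 13 mm high, 10 mm thick, 23 mm free gap to the door face; end posts reach to +-152 mm, beyond them the panel is bare. Door shut: 31.5 mm before and 177.5 mm above the hinge. Door down: the bar hangs under the free edge, 29 mm over the counter.
- rack_front (a point): Middle of the front edge of the oven's fixed shelf (a thin flat grey sheet), on its top, 133 mm above the counter (axes those of the world). The shelf runs 250 mm back from here (+x) and 185 mm to either side. Seen from here: shut door's inner face at x = -32, back wall +260, side walls y = +-195, roof z = +122 mm; the roof's front lip, x = -48 to -30, hangs to z = +112 mm.
- skillet: Small dark steel skillet, loose, 0.2 to 0.33 kg, on the counter left of the oven: 144 mm across the rim, 120 mm at the base, 28 mm high, floor 5 mm, wall 4 mm. Origin centre of its underside, z up; the handle points along its -x axis (roughly to the robot) and ends 157 mm from the origin; a small tab reaches to +85 mm on the far side.
- skillet_grip (a point): Middle of the skillet's flat handle, 108 mm from the skillet's origin, 24 mm above its underside: 18 mm wide, 10 mm thick, straight from 84 to 133 mm from the origin. Note: a wall cabinet hangs over the counter beyond x = 0.66 m, underside 458 mm up, so a tall wrist over the skillet must lean back to the robot.
- skillet_end (a point): Outer end of the handle (a 32 mm wide hanging loop of 9 mm round bar), 157 mm from the skillet's origin, 24 mm above its underside.
- garlic: Head of garlic, pale, loose, 0.03 to 0.06 kg: 60 mm across, 59 mm high, widest at about 25 mm, pointed top. Origin centre of its underside. At the start upright on the counter, in front of the skillet and to the left; the range's grates, 38 mm above the counter, begin at y = 0.06 m.
- garlic_mid (a point): Middle of the garlic's bulb, 25 mm above its underside.
- pepper_mill: Bystander: turned dark wooden pepper mill, 58 mm across, 170 mm high, behind the skillet. Origin centre of its underside.
- salt_shaker: Bystander: small glass salt shaker, 44 mm across, 90 mm high, behind the skillet. Origin centre of its underside.
- spice_jar: Bystander: glass spice jar with a screw cap, 46 mm across, 106 mm high, behind the skillet. Origin centre of its underside.
Mind the look-alikes: they are no part of the job. What is shaped like the garlic but purple is not meant.

How it is judged (in metres and radians):
On the way, in this order (a step that is already met when the one before it is completed fails the run):
1. the oven door is pulled all the way down (past 1.35 rad) (value of joint toaster_oven_door above 1.35 rad), for 0.2 s.
2. with the door down, the skillet stands flat on the shelf, handle and all inside the oven, the garlic in it, and the fingers off it (value of joint toaster_oven_door above 1.2 rad and z of skillet in the frame of rack_front between -0.0057 and 0.0093 m and angle between skillet's own z axis and vertical below 0.08 rad and x of skillet_end in the frame of rack_front above -0.0325 m and x of skillet in the frame of rack_front above 0.0365 m and horizontal distance between garlic_mid and skillet below 0.04 m and z of garlic_mid in the frame of skillet between 0.01 and 0.05 m and contact force between the fingers and skillet below 0.2 N), for 0.2 s.
At the end, for the whole second after the job is handed in: The door is shut (within 0.03 rad); the skillet stands level (within 0.08 rad) on the shelf, its underside within 6 mm of it, handle and all behind the door; the garlic lies in it, its middle within 40 mm of the skillet's axis and 10 to 50 mm above its underside; both at rest (value of joint toaster_oven_door below 0.03 rad and z of skillet in the frame of rack_front between -0.0057 and 0.0093 m and angle between skillet's own z axis and vertical below 0.08 rad and x of skillet_end in the frame of rack_front above -0.0325 m and x of skillet in the frame of rack_front above 0.0365 m and horizontal distance between garlic_mid and skillet below 0.04 m and z of garlic_mid in the frame of skillet between 0.01 and 0.05 m and linear speed of each of skillet, garlic below 0.02 m/s); the robot touches nothing.
It fails at once if the pepper mill is shifted more than 30 mm or tipped over (distance of pepper_mill from where it was at the start of the episode above 0.03 m or angle between pepper_mill's own z axis and vertical above 0.4 rad).
It fails at once if the salt shaker is shifted more than 30 mm or tipped over (distance of salt_shaker from where it was at the start of the episode above 0.03 m or angle between salt_shaker's own z axis and vertical above 0.4 rad).
It fails at once if the spice jar is shifted more than 30 mm or tipped over (distance of spice_jar from where it was at the start of the episode above 0.03 m or angle between spice_jar's own z axis and vertical above 0.4 rad).
It also fails if it takes over 72 s, if anything falls off the work surface, if the arm or the gripper's body presses on something with over 40 N, if the wrist force passes 120 N, or if a joint passes its speed limit or range.

ROBOT

A 6-joint arm with a two-finger parallel gripper is mounted at the origin on a cart in front of the work surface, level with it; the furniture and walls round the work are solid. World frame = base frame: x ahead of the robot, y to its left, z up, the work surface at z = 0. Lengths are in m, angles in degrees, forces in N, time in s.
With the tool pointing down it reaches from about 0.375 to 0.9 m from the base axis. Payload 3.1 kg.
Tool frame: the origin (TCP) lies on the centre line of the jaws, within the pads' length; the fingertips stand 8 mm ahead of it and the grasp point (between the pads) lies 11 mm behind it; z points along the fingers, y is the line along which they close (so a half turn about z gives the same grasp; the last joint's range is limited). The gripper opens to 87 mm and grips with 3 to 60 N. Pads are 19 mm wide; open, the fingers measure 117 mm over their backs; the gripper's body (75 mm by 190 mm) begins 51 mm behind the grasp point.
Start: joints at [56.007, 30.224, 82.088, -0, 67.689, -10.227], TCP at [0.252, 0.572, 0.231] pointing down, gripper open.
Joint ranges: [-176.69, 176.69], [-43.24, 126.21], [12.49, 139.97], [-82, 262], [0, 151.66], [-163.58, 163.58]. Speed limits (degrees/s): [159.86, 159.86, 180, 180, 180, 180].

INTERFACE

Orientations are given as a 3x3 rotation matrix whose columns are the frame's x, y, z axes.
In Python, from rig import * gives the robot as it stands.
- The arm moves only by the tool step_arm, never from a script. Its argument "targets" is a list of rows, each a list of 5 numbers: the opening, from -1 (shut) to 1 (fully open), then the shift along the world's x, y, z normalised to -1 to 1, where 1 is 0.25 m, then the turn about the world's z normalised to -1 to 1, where 1 is 180 degrees. In form: [[fingers, x, y, z, turn], ...]. A call has 1 to 20 rows; each row is the pose to reach, as a shift and turn from the pose commanded when the call began, turning the shorter way round; what a row does not reach only later rows make up. A row lasts 1/10 s, in which the tool goes at most 50 mm and 8.59 degrees, less where a joint would pass 70% of its speed; a pose out of reach is approached as far as the arm can. A call with a number of a shift or a turn outside -1 to 1 is refused whole. A call with a gripper value outside its range is refused whole. The fingers move at their own pace and stop on an object; the grip force is fixed at half the most. Time passes only in rows, so rows that repeat a pose let the fingers close. It gives the time, the measured TCP pose, the force, the opening and the grip force at its end, in the units of the state.
- read_state(): the state, without advancing time (a new reading comes with each control period).
- capture(name): name is "side" or "top"; returns a dict with "color" (480x640x3 uint8, red, green, blue), "mtx" (3x3 intrinsics, pixels), "pose" (4x4, takes a point from camera to world coordinates). Camera axes: x right, y down, z forward; pixel columns grow to the right and rows downward; lengths in m; the calibration is good to about 2 mm. A picture is of the moment at which its call begins. There is no depth.
- hand_in(): hands the job in; it is judged then, once.
The state is a dict: "time_s": time; "joint_positions": joint angles; "qvel": joint speeds; "tau": joint torques, N m; "position": TCP position; "tcp_rot": TCP orientation; "force": force on the tool from outside, world axes, zero at the start; "moment": the same for the moment, N m; "opening": opening from 0.0 (shut) to 1.0 (fully open); "grasp_force": force on a finger pad.
Only numpy, scipy, OpenCV 4.12 (cv2) and the standard library are available. Lean on these libraries where they do the work, as an engineer would, in place of code of your own. Each camera call takes 0.05 s, during which the arm holds its last target. There are 200 camera calls.

## Working session

There is one attempt and no reset: what is moved stays moved. The work goes in short steps, Python scripts to look and compute and a tool call to move; the robot and the scene stay as the last step left them, time stands still between calls to the robot, and variables do not carry over. Pictures are saved under pics/ and viewed, at most 10 in all, crops included, and the job is handed in when it is done.

Besides the shell and the picture viewer there is one more tool, called after "Emit:" as a command line: name --pt "numbers of a row" for each row, then --argument value for the rest. step_arm: Moves the arm, as the interface text tells. Scaled input: -1 to 1 covers 0.25 m each way for a shift and 180 degrees each way for a turn. Its arguments: {"type":"object","properties":{"targets":{"type":"array","items":{"type":"array","items":{"type":"number"}}}},"required":["targets"]}

```bash
mkdir -p pics; ls; python3 - <<'E'
from rig import *
import cv2,numpy as np
for n in ("side","top"):
    c=capture(n); cv2.imwrite(f"pics/{n}0.png",c["color"][:,:,::-1]); np.savez(f"{n}0.npz",**c)
    print(n,c["mtx"].round(1).tolist(),c["pose"].round(4).tolist())
s=read_state(); print(s)
E
```

```text
pics
side [[472.4, 0.0, 323.7], [0.0, 472.4, 235.6], [0.0, 0.0, 1.0]] [[0.2169, -0.4457, 0.8685, -0.236], [-0.9759, -0.1218, 0.1812, -0.4234], [0.025, -0.8869, -0.4613, 0.5756], [0.0, 0.0, 0.0, 1.0]]
top [[478.2, 0.0, 319.4], [0.0, 478.2, 238.0], [0.0, 0.0, 1.0]] [[-0.072, -0.9547, 0.2889, 0.3213], [-0.9974, 0.0711, -0.0136, -0.214], [-0.0076, -0.2891, -0.9573, 1.0956], [0.0, 0.0, 0.0, 1.0]]
{'time_s': 0.1, 'joint_positions': array([ 5.60062932e+01,  3.02732762e+01,  8.21491573e+01,  3.52075989e-04,
        6.76891762e+01, -1.02274855e+01]), 'qvel': array([-0.01936062, -0.17535313,  0.03853326,  0.08267191, -0.04039141,
        0.01456464]), 'tau': array([ 1.30460257e-04, -4.40987670e+01, -1.77151537e+01,  6.34584110e-02,
        5.34584722e-02, -3.24676853e-05]), 'position': array([0.2514868 , 0.57146859, 0.22967274]), 'tcp_rot': array([[-9.15196285e-01,  4.03006903e-01, -1.09381807e-03],
       [ 4.03008234e-01,  9.15194933e-01, -1.61186840e-03],
       [ 3.51462664e-04, -1.91599366e-03, -9.99998103e-01]]), 'force': array([-0.01382454, -0.21450686, -0.08468143]), 'moment': array([-0.00120353,  0.05297697,  0.01444322]), 'grasp_force': 0.0, 'opening': 1.001117937156767}
```

View pics/side0.png

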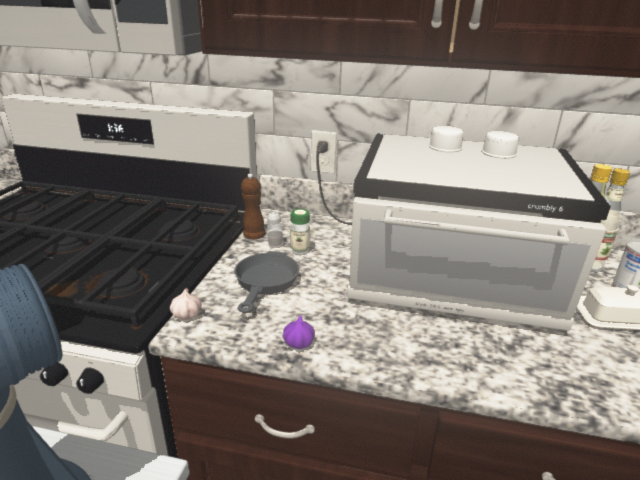

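View pics/top0.png

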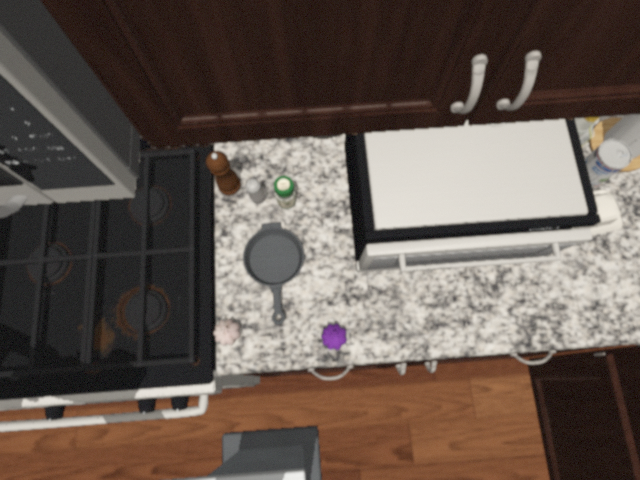

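```bash
cat > h.py <<'E'
import numpy as np,cv2
def load(n,k=0):
    d=np.load(f"{n}{k}.npz"); return d["color"],d["mtx"],d["pose"]
def ray(n,uv,k=0):
    _,K,P=load(n,k); d=P[:3,:3]@np.linalg.solve(K,[uv[0],uv[1],1]); return P[:3,3],d/np.linalg.norm(d)
def onz(n,uv,z,k=0):
    o,d=ray(n,uv,k); return o+d*(z-o[2])/d[2]
def tri(a,b,k=0,kb=None):
    o1,d1=ray("side",a,k);o2,d2=ray("top",b,k if kb is None else kb)
    t=np.linalg.lstsq(np.c_[d1,-d2],o2-o1,rcond=None)[0]
    p,q=o1+d1*t[0],o2+d2*t[1]; return (p+q)/2,np.linalg.norm(p-q)
def proj(n,p,k=0):
    _,K,P=load(n,k); q=K@(P[:3,:3].T@(np.array(p)-P[:3,3])); return q[:2]/q[2]
def snap(k,names=("side","top"),png=()):
    from rig import capture
    for n in names:
        c=capture(n); np.savez(f"{n}{k}.npz",**c)
        if n in png: cv2.imwrite(f"pics/{n}{k}.png",c["color"][:,:,::-1])
E
python3 - <<'E'
from h import *
# crops
s=load("side")[0][:,:,::-1]; t=load("top")[0][:,:,::-1]
a=cv2.resize(s[230:350,150:350],None,fx=4,fy=3.0*4/3,interpolation=cv2.INTER_CUBIC)[:480]
cv2.imwrite("pics/c1.png",cv2.resize(s[240:350,160:330],(765,495),interpolation=cv2.INTER_CUBIC))
cv2.imwrite("pics/c2.png",cv2.resize(t[215:360,200:350],(600,580),interpolation=cv2.INTER_CUBIC))
cv2.imwrite("pics/c3.png",np.vstack([cv2.resize(s[200:330,340:600],(600,300),interpolation=cv2.INTER_CUBIC),cv2.resize(t[170:300,340:600],(600,300),interpolation=cv2.INTER_CUBIC)]))
for nm,sp,tp in [("garlic",(186,306),(227,331)),("purple",(299,334),(334,337)),("panrimC",(267,272),(274,255)),("loop",(247,306),(279,317)),("barL",(388,215),(403,265)),("barR",(566,239),(558,257))]:
    print(nm,*[x.round(4) for x in tri(sp,tp)])
E
```

```text
garlic [ 0.446  -0.0097  0.021 ] 0.0013
purple [ 0.4155 -0.2459  0.0235] 0.0023
panrimC [ 0.6135 -0.1201  0.0159] 0.0008
loop [ 0.4677 -0.1273  0.0271] 0.0021
barL [ 0.5189 -0.3782  0.2304] 0.0021
barR [ 0.5135 -0.6688  0.2264] 0.0008
```

View pics/c2.png

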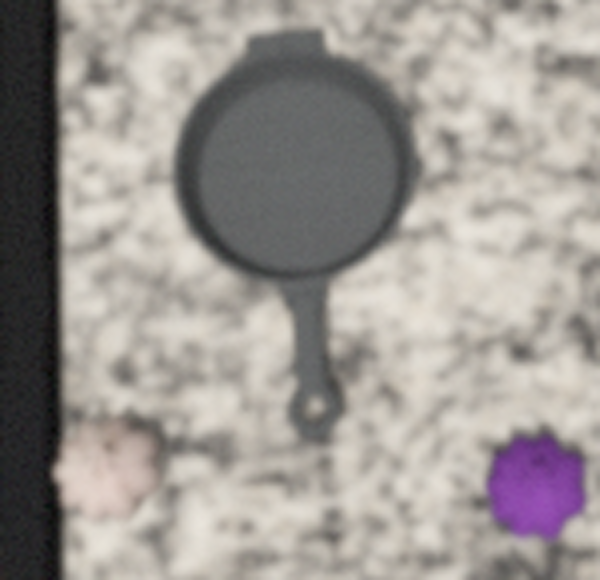

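View pics/c3.png

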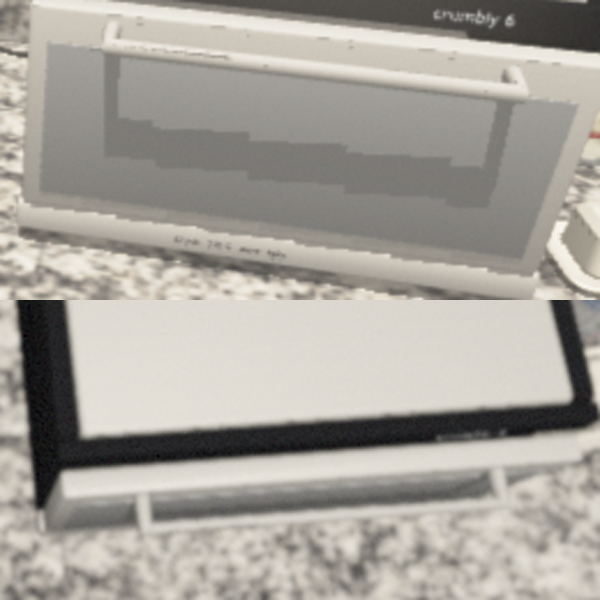

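```bash
python3 - <<'E'
from h import *
r=lambda x:np.round(x,4).tolist()
top=load("top")[0].astype(int)
# pan mask: dark, connected component at center
g=top.sum(2)/3; m=((g<115)&(top.max(2)-top.min(2)<25)).astype(np.uint8); m[:, :222]=0; m[:225]=0;m[:, 320:]=0
n,l,st,c=cv2.connectedComponentsWithStats(m); k=l[255,274]; print(st[k])
m=(l==k); ys,xs=np.nonzero(m); rows=[(y,xs[ys==y].min(),xs[ys==y].max()) for y in range(ys.min(),ys.max()+1)]
print(rows[::4],rows[-3:])
print("pan",r(onz("top",(274.1,255.2),.028)),"loopc",r(onz("top",(279,317),.024)),"end",r(onz("top",(278.8,325),.024)))
for y in (250,255,260):
    q=[q for q in rows if q[0]==y][0]; print(r(onz("top",(q[1],y),.028)),r(onz("top",(q[2]+1,y),.028)))
f=2.308
for nm,cr,z in [("lipL",(70,465),.275),("lipR",(580,428),.275),("panelTopInL",(75,470),.24),("panelFrontL",(65,497),.241),("panelFrontR",(560,460),.241),("baseL",(40,530),.04),("ovLeftTop",(22,300),.275)]:
    print(nm,r(onz("top",(340+cr[0]/f,170+(cr[1]-300)/f),z)))
for nm,cr,z in [("doorTopFrontL",(33,8),.241),("doorBotL",(18,205),.047),("doorBotR",(535,275),.047),("ovbotL",(20,235),0.01),("ovbotR",(533,292),0.01)]:
    print("side",nm,r(onz("side",(340+cr[0]/f,200+cr[1]/f),z)))
E
```

```text
[ 244  225   61  101 3172]
[(225, np.int64(263), np.int64(279)), (229, np.int64(261), np.int64(284)), (233, np.int64(257), np.int64(292)), (237, np.int64(252), np.int64(296)), (241, np.int64(249), np.int64(300)), (245, np.int64(247), np.int64(301)), (249, np.int64(245), np.int64(302)), (253, np.int64(244), np.int64(303)), (257, np.int64(244), np.int64(304)), (261, np.int64(244), np.int64(303)), (265, np.int64(245), np.int64(301)), (269, np.int64(247), np.int64(299)), (273, np.int64(249), np.int64(297)), (277, np.int64(252), np.int64(292)), (281, np.int64(257), np.int64(287)), (285, np.int64(263), np.int64(281)), (289, np.int64(271), np.int64(280)), (293, np.int64(274), np.int64(280)), (297, np.int64(274), np.int64(281)), (301, np.int64(274), np.int64(281)), (305, np.int64(274), np.int64(286)), (309, np.int64(275), np.int64(284)), (313, np.int64(274), np.int64(285)), (317, np.int64(273), np.int64(285)), (321, np.int64(274), np.int64(282)), (325, np.int64(279), np.int64(281))] [(323, np.int64(275), np.int64(281)), (324, np.int64(276), np.int64(281)), (325, np.int64(279), np.int64(281))]
pan [0.6099, -0.1218, 0.028] loopc [0.4677, -0.126, 0.024] end [0.4501, -0.1247, 0.024]
[0.6273, -0.0551, 0.028] [0.6174, -0.1891, 0.028]
[0.6155, -0.0524, 0.028] [0.6051, -0.193, 0.028]
[0.6036, -0.0521, 0.028] [0.5934, -0.1899, 0.028]
lipL [0.5557, -0.3159, 0.275]
lipR [0.5561, -0.715, 0.275]
panelTopInL [0.5612, -0.3238, 0.24]
panelFrontL [0.5392, -0.3134, 0.241]
panelFrontR [0.5403, -0.7135, 0.241]
baseL [0.559, -0.309, 0.04]
ovLeftTop [0.6974, -0.2914, 0.275]
side doorTopFrontL [0.529, -0.3176, 0.241]
side doorBotL [0.547, -0.3123, 0.047]
side doorBotR [0.5536, -0.7317, 0.047]
side ovbotL [0.5554, -0.3144, 0.01]
side ovbotR [0.5832, -0.746, 0.01]
```

Top view: pale garlic at (227,332) and a purple look-alike at (334,336). I take the pale one, checked in the crop. Skillet centre is at (274,255) with the handle end at (279,325). The door bar runs from (403,265) to (558,257).

Emit:
step_arm --pt "1 0.3 -1 0 0.132" --pt "1 0.3 -1 0 0.132" --pt "1 0.3 -1 0 0.132" --pt "1 0.3 -1 0 0.132" --pt "1 0.3 -1 0 0.132" --pt "1 0.3 -1 0 0.132" --pt "1 0.3 -1 0 0.132"

```text
time_s: 0.8
position: [0.3272, 0.3207, 0.2305]
tcp_rot: [[-1.0, 0.004, -0.001], [0.004, 1.0, -0.0], [0.001, -0.0, -1.0]]
force: [0.9, 0.5, 1.2]
opening: 0.999
grasp_force: 0.0
```

Emit:
step_arm --pt "1 0.48 -1 -0.3 0" --pt "1 0.48 -1 -0.3 0" --pt "1 0.48 -1 -0.3 0" --pt "1 0.48 -1 -0.3 0" --pt "1 0.48 -1 -0.3 0" --pt "1 0.48 -1 -0.3 0" --pt "1 0.48 -1 -0.3 0"

```text
time_s: 1.5
position: [0.4505, 0.0699, 0.1545]
tcp_rot: [[-1.0, 0.004, 0.002], [0.004, 1.0, -0.0], [-0.002, -0.0, -1.0]]
force: [-0.4, 0.2, 0.7]
opening: 0.997
grasp_force: 0.0
```

```bash
python3 - <<'E'
from h import *
from rig import *
s=read_state();print(s["time_s"],s["position"].round(4),s["tcp_rot"].round(3).tolist(),s["joint_positions"].round(1))
r=lambda x:np.round(x,4).tolist()
top,K,P=load("top")
# garlic mask refined: warm pale vs marble
t=top.astype(int); m=((t[:,:,0]-t[:,:,2]>12)&(t[:,:,0]>120)).astype(np.uint8); m[:310]=0;m[355:]=0;m[:,:205]=0;m[:,250:]=0
m=cv2.morphologyEx(m,cv2.MORPH_OPEN,np.ones((3,3))); n,l,st,c=cv2.connectedComponentsWithStats(m); print(st[1:].tolist(),c[1:])
for nm,uv,z in [("jar",(285,187),.106),("salt",(257,188),.09),("mill",(217,162),.17)]: print(nm,r(onz("top",uv,z)))
E
```

```text
1.5 [0.4505 0.0699 0.1545] [[-1.0, 0.004, 0.002], [0.004, 1.0, -0.0], [-0.002, -0.0, -1.0]] [ -5.3  24.5 110.3  -0.   45.  -95. ]
[[214, 310, 36, 45, 1286]] [[231.22083981 332.54121306]]
jar [0.7444, -0.1599, 0.106]
salt [0.7536, -0.0954, 0.09]
mill [0.7853, -0.022, 0.17]
```

Emit:
step_arm --pt "1 -0.01 -0.328 0 0" --pt "1 -0.01 -0.328 0 0" --pt "1 -0.01 -0.328 0 0" --pt "1 -0.01 -0.328 -0.2 0" --pt "1 -0.01 -0.328 -0.4 0" --pt "1 -0.01 -0.328 -0.5 0" --pt "1 -0.01 -0.328 -0.56 0" --pt "1 -0.01 -0.328 -0.56 0" --pt "1 -0.01 -0.328 -0.56 0"

```text
time_s: 2.4
position: [0.4446, -0.0085, 0.0155]
tcp_rot: [[-1.0, -0.002, -0.0], [-0.002, 1.0, 0.0], [0.0, 0.0, -1.0]]
force: [-0.7, 0.2, 1.1]
opening: 0.997
grasp_force: 0.0
```

Emit:
step_arm --pt "-1 0 0 0 0" --pt "-1 0 0 0 0" --pt "-1 0 0 0 0" --pt "-1 0 0 0 0" --pt "-1 0 0 0 0" --pt "-1 0 0 0 0" --pt "-1 0 0 0 0" --pt "-1 0 0 0.1 0" --pt "-1 0 0 0.2 0" --pt "-1 0 0 0.24 0" --pt "-1 0 0 0.24 0"

```text
time_s: 3.5
position: [0.4451, -0.0102, 0.0765]
tcp_rot: [[-1.0, 0.0, 0.003], [0.0, 1.0, -0.001], [-0.003, -0.001, -1.0]]
force: [0.9, -0.2, -0.0]
opening: 0.638
grasp_force: 30.0
```

Emit:
step_arm --pt "-1 0.2 -0.13 0 0" --pt "-1 0.36 -0.24 0 0" --pt "-1 0.52 -0.34 0 0" --pt "-1 0.64 -0.42 0 0" --pt "-1 0.68 -0.448 0 0" --pt "-1 0.68 -0.448 0 0" --pt "-1 0.68 -0.448 -0.08 0" --pt "-1 0.68 -0.448 -0.15 0" --pt "-1 0.68 -0.448 -0.19 0" --pt "-1 0.68 -0.448 -0.21 0" --pt "-1 0.68 -0.448 -0.21 0"

```text
time_s: 4.6
position: [0.613, -0.1211, 0.0223]
tcp_rot: [[-1.0, -0.0, -0.003], [-0.0, 1.0, 0.001], [0.003, 0.001, -1.0]]
force: [0.4, 0.5, 0.6]
opening: 0.635
grasp_force: 30.0
```

```bash
python3 - <<'E'
from h import *
from rig import *
snap(1)
a=load("side",1)[0][:,:,::-1][180:420,100:420]; b=load("top",1)[0][:,:,::-1][140:380,180:420]
cv2.imwrite("pics/m1.png",np.hstack([cv2.resize(a,(448,336)),cv2.resize(b,(336,336))]))
s=read_state();print(s["position"].round(4),s["force"].round(1))
E
```

```text
[ 0.6145 -0.1219  0.0235] [-0.1 -0.2 -0.3]
```

View pics/m1.png

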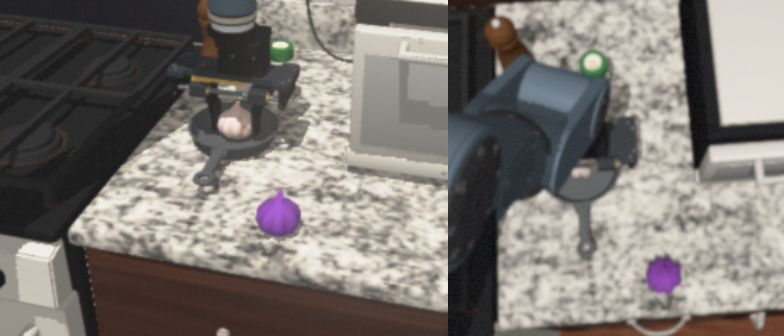

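Emit:
step_arm --pt "-1 0 0 -0.008 0" --pt "0.7 0 0 -0.008 0" --pt "0.7 0 0 -0.008 0" --pt "0.7 0 0 -0.008 0" --pt "0.7 0 0 -0.008 0" --pt "0.7 0 0 0.08 0" --pt "0.7 0 0 0.2 0" --pt "0.7 0 0 0.32 0" --pt "0.7 -0.1 -0.05 0.45 0" --pt "0.7 -0.3 -0.1 0.6 -0.05" --pt "0.7 -0.4 -0.2 0.8 -0.1" --pt "0.7 -0.5 -0.3 0.95 -0.15" --pt "0.7 -0.6 -0.4 0.95 -0.2" --pt "0.7 -0.6 -0.5 0.95 -0.25" --pt "0.7 -0.6 -0.6 0.95 -0.3" --pt "0.7 -0.6 -0.8 0.95 -0.35" --pt "-0.08 -0.6 -1 0.95 -0.4" --pt "-0.08 -0.6 -1 0.95 -0.45" --pt "-0.08 -0.6 -1 0.95 -0.5" --pt "-0.08 -0.6 -1 0.95 -0.5"

```text
time_s: 6.7
position: [0.4639, -0.3725, 0.2602]
tcp_rot: [[0.006, 1.0, -0.0], [1.0, -0.006, 0.001], [0.001, -0.0, -1.0]]
force: [0.5, 0.6, -0.1]
opening: 0.574
grasp_force: 0.0
```

```bash
python3 - <<'E'
from h import *
from rig import *
s=read_state();print(s["position"].round(4),s["force"].round(1),s["opening"])
snap(2)
a=load("side",2)[0][:,:,::-1]; b=load("top",2)[0][:,:,::-1]
cv2.imwrite("pics/m2.png",np.hstack([cv2.resize(a[180:360,180:420],(400,300)),cv2.resize(b[180:360,220:460],(400,300))]))
E
```

```text
[ 0.4639 -0.3725  0.2602] [ 0.5  0.6 -0.1] 0.5737758974887885
```

View pics/m2.png

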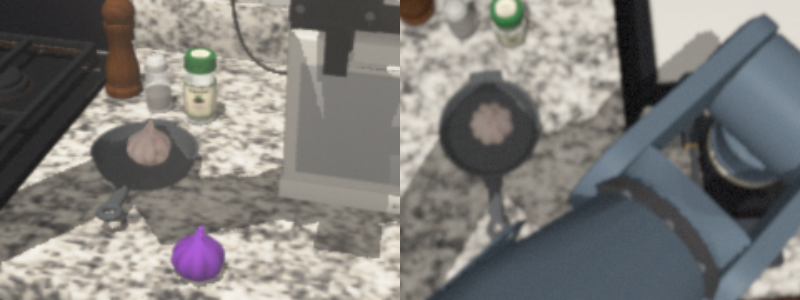

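Emit:
step_arm --pt "-0.08 0.156 -0.27 0 0" --pt "-0.08 0.156 -0.27 0 0" --pt "-0.08 0.156 -0.27 0 0" --pt "-0.08 0.156 -0.27 -0.03 0" --pt "-0.08 0.156 -0.27 -0.06 0" --pt "-0.08 0.156 -0.27 -0.08 0" --pt "-0.08 0.156 -0.27 -0.1 0" --pt "-0.08 0.156 -0.27 -0.1 0"

```text
time_s: 7.6
position: [0.5028, -0.4386, 0.2346]
tcp_rot: [[-0.0, 1.0, -0.001], [1.0, 0.0, 0.002], [0.002, -0.001, -1.0]]
force: [1.0, 0.9, 0.5]
opening: 0.458
grasp_force: 0.0
```

```bash
python3 - <<'E'
from h import *
from rig import *
s=read_state();print(s["position"].round(4),s["force"].round(1),s["opening"])
snap(3)
a=load("side",3)[0][:,:,::-1]
cv2.imwrite("pics/m3.png",cv2.resize(a[170:270,370:520],(750,500),interpolation=cv2.INTER_CUBIC))
E
```

```text
[ 0.5028 -0.4386  0.2346] [1.  0.9 0.5] 0.4578486380882326
```

View pics/m3.png

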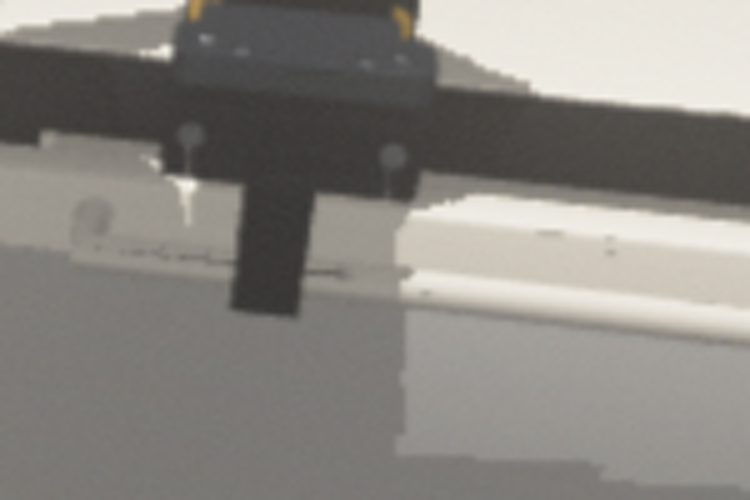

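Emit:
step_arm --pt "-0.08 0 0 -0.02 0" --pt "-0.08 0 0 -0.04 0" --pt "-0.08 0 0 -0.04 0" --pt "-0.08 -0.03 0 -0.045 0" --pt "-0.08 -0.06 0 -0.05 0" --pt "-0.08 -0.09 0 -0.055 0" --pt "-0.08 -0.12 0 -0.06 0" --pt "-0.08 -0.15 0 -0.065 0" --pt "-0.08 -0.18 0 -0.07 0" --pt "-0.08 -0.18 0 -0.07 0"

```text
time_s: 8.7
position: [0.4588, -0.4394, 0.2176]
tcp_rot: [[0.001, 1.0, 0.003], [1.0, -0.001, 0.0], [0.0, 0.003, -1.0]]
force: [4.2, 0.1, -3.0]
opening: 0.46
grasp_force: 1.8
```

```bash
python3 - <<'E'
from h import *
from rig import *
s=read_state();print(s["position"].round(4),s["force"].round(1),s["opening"])
snap(4)
a=load("side",4)[0][:,:,::-1];b=load("top",4)[0][:,:,::-1]
cv2.imwrite("pics/m4.png",np.hstack([cv2.resize(a[160:320,340:600],(400,246)),cv2.resize(b[160:320,340:600],(400,246))]))
E
```

```text
[ 0.4588 -0.4394  0.2176] [ 4.2  0.1 -3. ] 0.4600236705229778
```

View pics/m4.png

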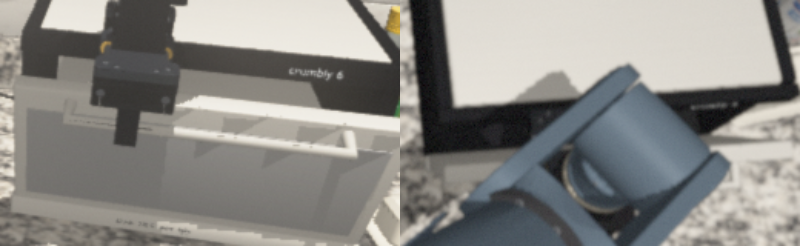

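Emit:
step_arm --pt "-0.08 0.02 0 0.09 0" --pt "-0.08 0.02 0 0.18 0" --pt "1 0.02 0 0.18 0" --pt "1 0.02 0 0.18 0" --pt "1 0.05 0 0.18 0" --pt "1 0.08 0 0.18 0" --pt "1 0.107 0 0.18 0" --pt "1 0.107 0 0.18 0" --pt "1 0.107 0 0.12 0" --pt "1 0.107 0 0.08 0" --pt "1 0.107 0 0.04 0" --pt "1 0.107 0 0.018 0" --pt "1 0.107 0 0.018 0"

```text
time_s: 10.1
position: [0.4846, -0.439, 0.2213]
tcp_rot: [[0.0, 1.0, -0.002], [1.0, -0.0, 0.002], [0.002, -0.002, -1.0]]
force: [0.5, -0.4, -0.5]
opening: 1.002
grasp_force: 0.0
```

Emit:
step_arm --pt "1 -0.044 0 -0.004 0" --pt "1 -0.088 0 -0.008 0" --pt "1 -0.12 0 -0.025 0" --pt "1 -0.15 0 -0.042 0" --pt "1 -0.18 0 -0.056 0" --pt "1 -0.21 0 -0.071 0" --pt "1 -0.24 0 -0.088 0" --pt "1 -0.267 0 -0.105 0" --pt "1 -0.294 0 -0.125 0" --pt "1 -0.32 0 -0.144 0" --pt "1 -0.345 0 -0.166 0" --pt "1 -0.37 0 -0.189 0" --pt "1 -0.392 0 -0.213 0" --pt "1 -0.414 0 -0.238 0" --pt "1 -0.434 0 -0.265 0" --pt "1 -0.453 0 -0.292 0" --pt "1 -0.47 0 -0.32 0" --pt "1 -0.487 0 -0.35 0" --pt "1 -0.501 0 -0.38 0" --pt "1 -0.515 0 -0.41 0"

```text
time_s: 12.1
position: [0.3558, -0.439, 0.1193]
tcp_rot: [[-0.0, 1.0, -0.001], [1.0, 0.0, 0.001], [0.001, -0.001, -1.0]]
force: [0.8, -0.2, 1.4]
opening: 0.999
grasp_force: 0.6
```

Emit:
step_arm --pt "1 -0.012 0 -0.03 0" --pt "1 -0.022 0 -0.062 0" --pt "1 -0.025 0 -0.08 0" --pt "1 -0.025 0 -0.09 0" --pt "1 -0.025 0 -0.09 0" --pt "1 -0.025 0 -0.09 0" --pt "1 -0.025 0 -0.09 0"

```text
time_s: 12.8
position: [0.3503, -0.4397, 0.0977]
tcp_rot: [[-0.0, 1.0, 0.0], [1.0, 0.0, -0.0], [-0.0, 0.0, -1.0]]
force: [0.3, -0.0, 0.0]
opening: 1.001
grasp_force: 0.0
```

Emit:
step_arm --pt "1 0 0 -0.008 0" --pt "1 0 0 -0.016 0" --pt "1 0 0 -0.024 0"

```text
time_s: 13.1
position: [0.3501, -0.4397, 0.0916]
tcp_rot: [[0.0, 1.0, 0.0], [1.0, -0.0, -0.0], [-0.0, 0.0, -1.0]]
force: [-0.5, -0.3, 1.3]
opening: 0.999
grasp_force: 0.6
```

Emit:
step_arm --pt "1 0 0 0.15 0" --pt "1 0 0 0.3 0.04" --pt "1 0.1 0.15 0.36 0.08" --pt "1 0.2 0.3 0.36 0.12" --pt "1 0.25 0.45 0.36 0.16" --pt "1 0.3 0.6 0.36 0.2" --pt "1 0.35 0.75 0.36 0.24" --pt "1 0.4 0.9 0.36 0.28" --pt "1 0.45 1 0.36 0.32" --pt "1 0.5 1 0.36 0.36" --pt "1 0.568 1 0.36 0.4" --pt "1 0.568 1 0.36 0.44" --pt "1 0.568 1 0.36 0.48" --pt "1 0.568 1 0.36 0.508" --pt "1 0.568 1 0.36 0.508"

```text
time_s: 14.6
position: [0.492, -0.1893, 0.1813]
tcp_rot: [[-1.0, -0.025, -0.0], [-0.025, 1.0, 0.0], [0.0, 0.0, -1.0]]
force: [1.3, 0.3, -0.5]
opening: 1.001
grasp_force: 0.0
```

```bash
python3 - <<'E'
from h import *
from rig import *
snap(5)
s=read_state();print(s["position"].round(4),s["tcp_rot"].round(3).tolist())
r=lambda x:np.round(x,4).tolist()
# predicted door corners at theta ; pixel check
H=np.array([.5535,-.5235,.049])
a=load("side",5)[0]; b=load("top",5)[0]
for th in (1.35,1.434,1.484):
    c,sn=np.cos(th),np.sin(th)
    for y in (.211,-.211):
        p=H+[-.192*sn+.0185*c,y,.192*c+.0185*sn]; print(th,y,p.round(3),"side",proj("side",p,5).round(1),"top",proj("top",p,5).round(1))
    
for n,im in (("side",a),("top",b)):
    cv2.imwrite(f"pics/{n}5.png",im[:,:,::-1])
A=a[:,:,::-1][200:440,150:630]; B=b[:,:,::-1][200:440,200:640]
cv2.imwrite("pics/m5.png",np.vstack([cv2.resize(A,(590,295)),cv2.resize(B,(590,300))]))
E
```

```text
[ 0.492  -0.1894  0.1814] [[-1.0, -0.023, -0.0], [-0.023, 1.0, 0.0], [0.0, 0.0, -1.0]]
1.35 0.211 [ 0.37  -0.312  0.109] side [330.9 316.3] top [370.3 353.3]
1.35 -0.211 [ 0.37  -0.734  0.109] side [615.5 360.7] top [578.5 337.8]
1.434 0.211 [ 0.366 -0.312  0.094] side [330.  325.7] top [369.8 356. ]
1.434 -0.211 [ 0.366 -0.734  0.094] side [613.2 370.9] top [575.1 340.7]
1.484 0.211 [ 0.364 -0.312  0.084] side [329.6 331.1] top [369.5 357.2]
1.484 -0.211 [ 0.364 -0.734  0.084] side [611.6 376.7] top [573. 342.]
```

View pics/m5.png

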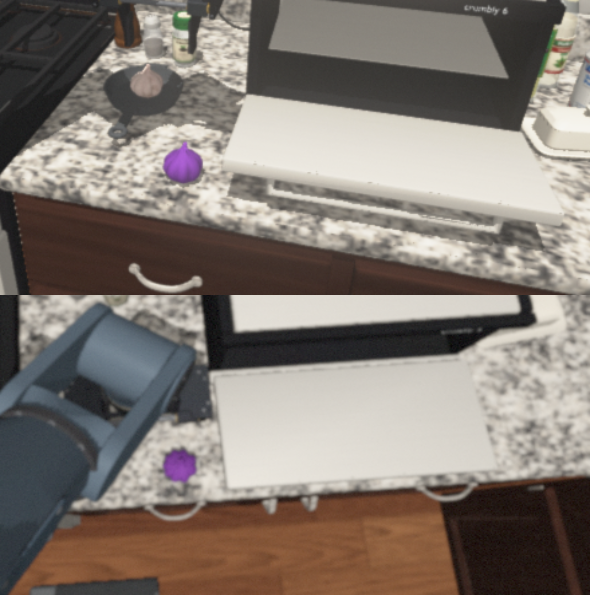

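Emit:
step_arm --pt "1 0 0.13 0 0" --pt "1 0 0.258 -0.1 0" --pt "1 0 0.258 -0.25 0" --pt "1 0 0.258 -0.4 0" --pt "1 0 0.258 -0.55 0" --pt "1 0 0.258 -0.64 0" --pt "1 0 0.258 -0.672 0" --pt "1 0 0.258 -0.672 0" --pt "-1 0 0.258 -0.672 0" --pt "-1 0 0.258 -0.672 0" --pt "-1 0 0.258 -0.672 0" --pt "-1 0 0.258 -0.672 0" --pt "-1 0 0.258 -0.672 0" --pt "-1 0 0.258 -0.672 0" --pt "-1 0 0.258 -0.672 0" --pt "-1 0 0.258 -0.672 0" --pt "-1 0 0.258 -0.672 0"

```text
time_s: 16.4
position: [0.492, -0.125, 0.0135]
tcp_rot: [[-1.0, -0.025, -0.0], [-0.025, 1.0, 0.0], [0.0, 0.0, -1.0]]
force: [0.4, 0.7, 0.1]
opening: 0.264
grasp_force: 0.7
```

```bash
python3 - <<'E'
from h import *
print(onz("side",(373.8,239),.133,5).round(4),onz("side",(561,262.6),.133,5).round(4))
s=load("side",5)[0]
for u in (400,450,500,540): print(u,[(v,s[v,u].tolist()) for v in range(234,266,2)])
E
```

```text
[ 0.6096 -0.3503  0.133 ] [ 0.6078 -0.7034  0.133 ]
400 [(234, [138, 135, 128]), (236, [139, 135, 128]), (238, [141, 137, 129]), (240, [141, 136, 129]), (242, [149, 143, 135]), (244, [79, 76, 72]), (246, [60, 58, 54]), (248, [59, 57, 56]), (250, [58, 56, 53]), (252, [60, 58, 57]), (254, [59, 57, 54]), (256, [60, 59, 56]), (258, [62, 60, 57]), (260, [61, 60, 57]), (262, [61, 59, 57]), (264, [62, 59, 57])]
450 [(234, [138, 134, 126]), (236, [139, 134, 127]), (238, [140, 135, 127]), (240, [140, 135, 128]), (242, [140, 135, 128]), (244, [140, 135, 129]), (246, [141, 137, 129]), (248, [145, 141, 132]), (250, [81, 80, 75]), (252, [57, 54, 54]), (254, [60, 58, 56]), (256, [58, 57, 55]), (258, [59, 58, 55]), (260, [59, 58, 56]), (262, [58, 57, 54]), (264, [58, 57, 55])]
500 [(234, [137, 133, 126]), (236, [137, 133, 126]), (238, [138, 134, 126]), (240, [139, 135, 126]), (242, [139, 135, 128]), (244, [139, 134, 127]), (246, [141, 136, 128]), (248, [140, 136, 129]), (250, [140, 136, 128]), (252, [142, 137, 130]), (254, [143, 139, 129]), (256, [89, 86, 83]), (258, [56, 54, 52]), (260, [55, 55, 51]), (262, [57, 54, 52]), (264, [58, 56, 53])]
540 [(234, [138, 131, 124]), (236, [135, 131, 123]), (238, [137, 134, 126]), (240, [136, 132, 125]), (242, [138, 134, 127]), (244, [138, 133, 125]), (246, [138, 134, 127]), (248, [139, 135, 127]), (250, [139, 134, 127]), (252, [141, 138, 129]), (254, [140, 136, 127]), (256, [141, 137, 129]), (258, [142, 138, 131]), (260, [141, 137, 129]), (262, [57, 57, 54]), (264, [53, 51, 49])]
```

Emit:
step_arm --pt "-1 0 0 0 0" --pt "-1 0 0 0 0" --pt "-1 0 0 0 0" --pt "-1 0 0 0 0" --pt "-1 0 0 0 0"

```text
time_s: 16.9
position: [0.4919, -0.1249, 0.0135]
tcp_rot: [[-1.0, -0.025, -0.001], [-0.025, 1.0, 0.0], [0.0, 0.0, -1.0]]
force: [0.3, 0.5, 0.1]
opening: 0.203
grasp_force: 29.9
```

Emit:
step_arm --pt "-1 0 0 0.01 0" --pt "-1 0 0 0.03 0" --pt "-1 0 0 0.06 0" --pt "-1 0 0 0.1 0" --pt "-1 0 0 0.15 0" --pt "-1 0 0 0.2 0" --pt "-1 0 0 0.26 0" --pt "-1 0 0 0.32 0" --pt "-1 0 0 0.36 0" --pt "-1 0 0 0.4 0" --pt "-1 0 0 0.4 0"

```text
time_s: 18.0
position: [0.4929, -0.1254, 0.1151]
tcp_rot: [[-1.0, -0.025, 0.003], [-0.025, 1.0, -0.001], [-0.003, -0.002, -1.0]]
force: [-0.2, 0.3, -2.8]
opening: 0.205
grasp_force: 30.0
```

```bash
cat > gar.py <<'E'
from h import *
def pan(k):
    im=load("side",k)[0].astype(int); t=cv2.medianBlur(load("side",k)[0],3).astype(int)
    d=t[:,:,0]-t[:,:,2]
    m=((d>14)&(d<60)&(t[:,:,0]>90)).astype(np.uint8); return m,t
E
python3 - <<'E'
from h import *
from rig import *
s=read_state();print(s["position"].round(4),s["force"].round(2),s["moment"].round(2),s["opening"])
snap(6)
dz=s["position"][2]-.0135
c0=np.array([.610,-.122,0])+[0,0,dz]
for th in (0,.1,.2,.3):
    g=np.array([.492,-.125,.0245+dz])
    def R(p):
        q=p-g; return g+[q[0]*np.cos(th)+q[2]*np.sin(th),q[1],-q[0]*np.sin(th)+q[2]*np.cos(th)]
    print(th,"tab",proj("side",R(c0+[.085,.002,.024]),6).round(0),"rimL",proj("side",R(c0+[0,.072,.028]),6).round(0),"rimR",proj("side",R(c0+[0,-.072,.028]),6).round(0),"gTop",proj("side",R(c0+[.005,0,.064]),6).round(0))
im=load("side",6)[0][:,:,::-1]
cv2.imwrite("pics/m6.png",cv2.resize(im[150:330,160:400],(800,600),interpolation=cv2.INTER_CUBIC))
E
```

```text
[ 0.4929 -0.1254  0.1151] [-0.19  0.32 -2.77] [0.04 0.31 0.05] 0.20463040382255357
0 tab [277. 212.] rimL [234. 223.] rimR [299. 231.] gTop [266. 210.]
0.1 tab [277. 221.] rimL [234. 228.] rimR [299. 236.] gTop [267. 215.]
0.2 tab [277. 229.] rimL [234. 233.] rimR [299. 241.] gTop [267. 220.]
0.3 tab [277. 238.] rimL [234. 238.] rimR [298. 247.] gTop [268. 226.]
```

View pics/m6.png

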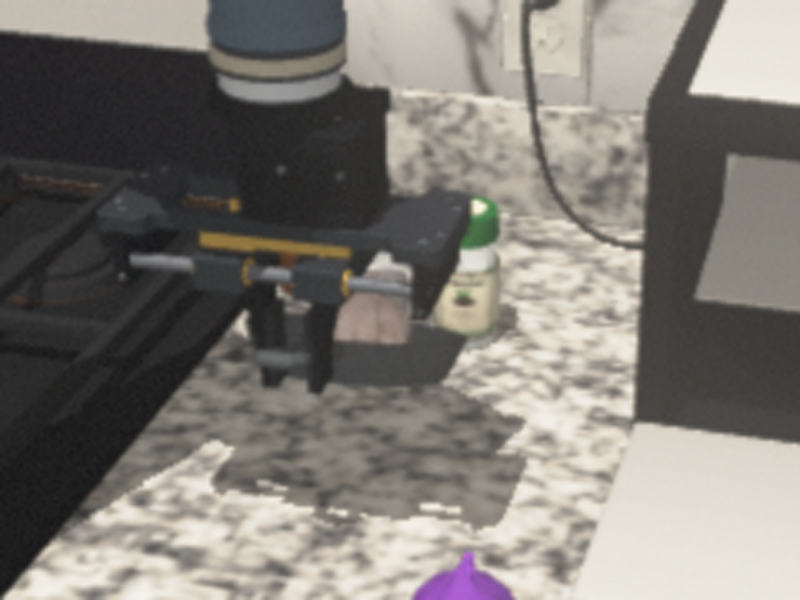

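Garlic is in the lifted pan. The pan droops forward about 0.4 rad in the grip (rim corner at crop (465,342)). I'll carry it high and level it on the shelf.

Emit:
step_arm --pt "-1 0 0 0.03 0" --pt "-1 -0.01 0 0.08 0" --pt "-1 -0.04 -0.02 0.14 0" --pt "-1 -0.08 -0.05 0.2 0" --pt "-1 -0.13 -0.08 0.26 0" --pt "-1 -0.18 -0.12 0.32 0" --pt "-1 -0.23 -0.16 0.37 0" --pt "-1 -0.29 -0.2 0.42 0" --pt "-1 -0.35 -0.24 0.45 0" --pt "-1 -0.41 -0.29 0.47 0" --pt "-1 -0.47 -0.34 0.47 0" --pt "-1 -0.53 -0.39 0.47 0" --pt "-1 -0.58 -0.43 0.47 0" --pt "-1 -0.62 -0.47 0.47 0" --pt "-1 -0.65 -0.51 0.47 0" --pt "-1 -0.66 -0.54 0.47 0" --pt "-1 -0.66 -0.55 0.47 0" --pt "-1 -0.66 -0.55 0.47 0"

```text
time_s: 19.9
position: [0.3274, -0.2628, 0.2313]
tcp_rot: [[-1.0, -0.025, 0.001], [-0.025, 1.0, -0.0], [-0.001, -0.0, -1.0]]
force: [-0.3, 1.0, -3.1]
opening: 0.2
grasp_force: 30.0
```

```bash
python3 - <<'E'
from rig import *
s=read_state();print(s["position"].round(4),s["force"].round(2),s["moment"].round(2),s["opening"])
E
```

```text
[ 0.3274 -0.2628  0.2313] [-0.33  1.04 -3.12] [ 0.01  0.19 -0.02] 0.19987808298924353
```

```bash
python3 - <<'E'
from h import *
from rig import *
snap(7); s=read_state();print(s["position"].round(4),s["force"].round(2),s["moment"].round(2))
p=s["position"]
def pts(al):
    g=p+[0,0,.011]; out={}
    for nm,x,y,h in [("farbase",60,0,0),("tab",85,0,24),("rimL",0,72,28),("rimR",0,-72,28),("baseL",0,60,0),("nearbase",-60,0,0),("nearrim",-72,0,28),("gtop",25,0,64),("gmid",25,0,30),("end",-157,0,24)]:
        dx,dh=(x+118)/1e3,(h-24)/1e3
        out[nm]=g+[dx*np.cos(al)+dh*np.sin(al),y/1e3,-dx*np.sin(al)+dh*np.cos(al)]
    return out
for al in (.2,.4,.6,.8,1.0):
    o=pts(al); print(al,{n:(proj("side",q,7).round().astype(int).tolist(),proj("top",q,7).round().astype(int).tolist()) for n,q in o.items()})
for n in ("side","top"):
    im=load(n,7)[0].astype(int); d=im[:,:,0]-im[:,:,2]
    m=((d>14)&(d<70)&(im[:,:,0]>80)&(im[:,:,0]-im[:,:,1]>8)&(abs(im[:,:,1]-im[:,:,2])<25)).astype(np.uint8)
    m=cv2.morphologyEx(m,cv2.MORPH_OPEN,np.ones((3,3)))
    nn,l,st,c=cv2.connectedComponentsWithStats(m)
    print(n,[(st[i].tolist(),c[i].round().tolist(),im[l==i].mean(0).round().tolist()) for i in range(1,nn) if 40<st[i,4]<2000 and 200<c[i][0]<520 and 180<c[i][1]<420])
    g=im.mean(2); sat=im.max(2)-im.min(2); dark=((g<75)&(g>25)&(sat<18))
    for v in range(200,400,8):
        xs=np.nonzero(dark[v,220:480])[0]+220
        if len(xs):
            sp=np.split(xs,np.nonzero(np.diff(xs)>2)[0]+1); print(v,[(int(a[0]),int(a[-1]),round(g[v,a].mean())) for a in sp if len(a)>5])
E
```

```text
[ 0.3273 -0.2621  0.2311] [-0.23 -0.11 -2.71] [-0.02  0.24 -0.11]
0.2 {'farbase': ([319, 237], [341, 286]), 'tab': ([323, 220], [340, 269]), 'rimL': ([271, 225], [305, 313]), 'rimR': ([355, 235], [384, 308]), 'baseL': ([277, 242], [312, 318]), 'nearbase': ([302, 257], [347, 347]), 'nearrim': ([301, 242], [348, 350]), 'gtop': ([317, 206], [344, 290]), 'gmid': ([316, 225], [343, 297]), 'end': ([285, 262], [353, 400])}
0.4 {'farbase': ([317, 256], [341, 297]), 'tab': ([321, 242], [340, 279]), 'rimL': ([270, 238], [306, 318]), 'rimR': ([354, 249], [383, 313]), 'baseL': ([275, 256], [313, 325]), 'nearbase': ([301, 265], [347, 352]), 'nearrim': ([301, 248], [348, 351]), 'gtop': ([317, 222], [343, 294]), 'gmid': ([315, 241], [343, 304]), 'end': ([286, 256], [353, 399])}
0.6 {'farbase': ([314, 276], [342, 309]), 'tab': ([318, 264], [340, 292]), 'rimL': ([268, 252], [307, 325]), 'rimR': ([352, 263], [382, 320]), 'baseL': ([273, 270], [314, 335]), 'nearbase': ([299, 272], [348, 358]), 'nearrim': ([300, 254], [348, 353]), 'gtop': ([315, 238], [343, 300]), 'gmid': ([313, 258], [343, 312]), 'end'
[... 2015 characters left out ...]
[320.0, 381.0], [113.0, 79.0, 63.0]), ([207, 377, 69, 22, 562], [243.0, 389.0], [105.0, 69.0, 51.0])]
200 [(362, 370, 40)]
208 [(362, 371, 37)]
216 [(362, 372, 38)]
224 [(359, 373, 37), (463, 479, 51)]
232 [(365, 469, 35), (474, 479, 28)]
240 [(369, 479, 35)]
248 [(368, 479, 37)]
256 [(365, 406, 45)]
280 []
288 [(329, 357, 57)]
296 [(317, 370, 57)]
304 [(285, 290, 70), (311, 333, 57), (358, 376, 55)]
312 [(307, 324, 55), (360, 380, 55)]
320 [(306, 329, 55), (364, 380, 54)]
328 [(308, 338, 54), (363, 379, 59)]
336 [(313, 329, 54)]
344 []
352 [(394, 403, 59)]
360 [(293, 299, 51), (395, 408, 69)]
368 [(401, 415, 69)]
376 [(408, 417, 69)]
384 [(296, 312, 47)]
392 [(295, 313, 45), (330, 337, 45)]
```

```bash
python3 - <<'E'
from h import *
p,e=tri((320,243),(343,312),7); print(p.round(4),e)
g=np.array([.3273,-.2621,.2421]); q=p-g
for al in (.3,.4,.45,.5): 
    c,s=np.cos(al),np.sin(al); print(al,"pan x,h",round((q[0]*c-q[2]*s-.118)*1e3,1),round((q[0]*s+q[2]*c+.024)*1e3,1))
E
```

```text
[ 0.4467 -0.2675  0.1965] 0.01468495888185577
0.3 pan x,h 9.5 15.8
0.4 pan x,h 9.7 28.5
0.45 pan x,h 9.3 34.9
0.5 pan x,h 8.6 41.2
```

Emit:
step_arm --pt "-1 0 -0.03 0.01 -0.002" --pt "-1 0 -0.08 0.02 -0.004" --pt "-1 0 -0.15 0.02 -0.007" --pt "-1 0 -0.24 0.02 -0.007" --pt "-1 0 -0.34 0.02 -0.007" --pt "-1 0 -0.44 0.02 -0.007" --pt "-1 0 -0.54 0.02 -0.007" --pt "-1 0 -0.64 0.02 -0.007" --pt "-1 0 -0.73 0.02 -0.007" --pt "-1 0.02 -0.81 0.02 -0.007" --pt "-1 0.06 -0.87 0.02 -0.007" --pt "-1 0.11 -0.92 0.02 -0.007" --pt "-1 0.17 -0.95 0.02 -0.007" --pt "-1 0.23 -0.95 0.02 -0.007" --pt "-1 0.29 -0.95 0.02 -0.007" --pt "-1 0.34 -0.95 0.02 -0.007" --pt "-1 0.38 -0.95 0.02 -0.007" --pt "-1 0.4 -0.95 0.02 -0.007" --pt "-1 0.4 -0.95 0.02 -0.007"

```text
time_s: 21.9
position: [0.4278, -0.4996, 0.236]
tcp_rot: [[-1.0, -0.004, -0.0], [-0.004, 1.0, -0.0], [0.0, -0.0, -1.0]]
force: [0.0, -0.3, -3.1]
opening: 0.198
grasp_force: 30.0
```

```bash
python3 - <<'E'
from h import *
from rig import *
snap(8); s=read_state();print(s["position"].round(4),s["force"].round(2),s["moment"].round(2))
g=s["position"]+[0,0,.011]
im=load("side",8)[0].astype(int)
for al in (.3,.4,.5,.6):
    f=lambda x,y,h:proj("side",g+[(x+118)/1e3*np.cos(al)+(h-24)/1e3*np.sin(al),y/1e3,-(x+118)/1e3*np.sin(al)+(h-24)/1e3*np.cos(al)],8).round().tolist()
    print(al,"rimL",f(0,72,28),"rimR",f(0,-72,28),"baseL",f(0,60,0),"farb",f(60,0,0),"gmid",f(20,0,30))
d=im[:,:,0]-im[:,:,1]
gm=im.mean(2)
for v in range(190,300,6): print(v," ".join(f"{int(gm[v,u]):3d}" for u in range(330,520,6)))
E
```

```text
[ 0.4268 -0.4997  0.236 ] [ 0.24  0.66 -2.71] [0.02 0.3  0.01]
0.3 rimL [416.0, 221.0] rimR [500.0, 230.0] baseL [421.0, 237.0] farb [453.0, 235.0] gmid [457.0, 223.0]
0.4 rimL [415.0, 227.0] rimR [499.0, 237.0] baseL [420.0, 244.0] farb [452.0, 245.0] gmid [456.0, 230.0]
0.5 rimL [414.0, 234.0] rimR [498.0, 244.0] baseL [419.0, 250.0] farb [451.0, 254.0] gmid [455.0, 238.0]
0.6 rimL [413.0, 240.0] rimR [498.0, 251.0] baseL [418.0, 257.0] farb [450.0, 264.0] gmid [454.0, 245.0]
190 195 163 184 197  71  69  67  68  66  68  69  66  67  68  66  72  74  80  76  68  66  70  71  70  69  68  67  67  66  74  65  78
196 173 169 150 142  94  66  63  63 101  80  68  65  64  63  62  63  62  60  58  99 134 138 135 135 119 111 112 113  88  72  67  68
202 151 148 123 122 113  61  60  62 130 128 127 127 127 123  62  96 101 149 142  70  73  80  85  50  50  54  74  74  72  67  54  55
208 157 123 133 138  86  62  59  60 127 128 128 128 128 108  96 126 126 125 125  68  67  68  80 102 117 137  64  66  64  79  71  56
214 108 147 159 163  70  63  59  58 132 129 129 129 128 128 129 129 129 127 129 119  82  
[... 1190 characters left out ...]
  48  47  47  45  49  47  50  48  49  48
274 138 167 155 212  65  62  68  66  67  65  62  62  62  58  54  54  53  52  53  54  52  52  50  49  48  51  50  49  51  49  49  51
280 138 203 221 167 124 123 122 116  99  72  61  59  56  57  57  55  53  55  54  55  51  52  54  54  52  53  53  54  50  52  51  53
286 102 126 216 127 127 125 126 125 124 124 123 122 122 122 116 100  71  59  57  56  58  54  57  55  52  61  61  59  54  54  55  56
292 122 103 139 127 128 128 127 127 128 126 126 126 125 125 124 126 122 124 123 120 120 118 111  71  60  58  62  65  65  63  64  63
298 122 102 116 131 130 129 131 128 129 127 128 128 128 128 127 127 127 127 127 124 125 125 123 125 123 124 122 121 120 115 115  74
```

Emit:
step_arm --pt "-1 0.03 0 0 0" --pt "-1 0.08 0 0 0" --pt "-1 0.14 0 0 0" --pt "-1 0.19 0 -0.01 0" --pt "-1 0.24 0 -0.03 0" --pt "-1 0.28 0 -0.05 0" --pt "-1 0.31 0 -0.07 0" --pt "-1 0.33 0 -0.085 0" --pt "-1 0.34 0 -0.1 0" --pt "-1 0.34 0 -0.12 0" --pt "-1 0.34 0 -0.14 0" --pt "-1 0.34 0 -0.14 0"

```text
time_s: 23.2
position: [0.5115, -0.5003, 0.2008]
tcp_rot: [[-1.0, -0.002, 0.0], [-0.002, 1.0, 0.0], [-0.0, 0.0, -1.0]]
force: [-0.8, 0.5, 2.4]
opening: 0.201
grasp_force: 30.0
```

Emit:
step_arm --pt "-1 0 0 -0.02 0" --pt "-1 0 0 -0.05 0" --pt "-1 0 0 -0.08 0" --pt "-1 0 0 -0.11 0" --pt "-1 0 0 -0.14 0" --pt "-1 0 0 -0.16 0" --pt "-1 0 0 -0.16 0"

```text
time_s: 23.9
position: [0.5119, -0.4995, 0.1596]
tcp_rot: [[-1.0, -0.003, -0.001], [-0.003, 1.0, 0.002], [0.001, 0.002, -1.0]]
force: [-1.7, 0.6, 0.5]
opening: 0.2
grasp_force: 30.0
```

Emit:
step_arm --pt "-1 0 0 -0.015 0" --pt "-1 0 0 -0.03 0" --pt "-1 0 0 -0.04 0" --pt "-1 0 0 -0.04 0"

```text
time_s: 24.3
position: [0.512, -0.4998, 0.1506]
tcp_rot: [[-1.0, -0.003, -0.0], [-0.003, 1.0, 0.0], [0.0, 0.0, -1.0]]
force: [-1.8, -1.1, 0.5]
opening: 0.202
grasp_force: 30.0
```

Emit:
step_arm --pt "-1 0 0 -0.006 0" --pt "-1 0 0 -0.012 0" --pt "-1 0 0 -0.012 0"

```text
time_s: 24.6
position: [0.5121, -0.5, 0.1479]
tcp_rot: [[-1.0, -0.003, 0.0], [-0.003, 1.0, 0.0], [-0.0, 0.0, -1.0]]
force: [-2.2, 0.4, 1.3]
opening: 0.204
grasp_force: 30.0
```

Emit:
step_arm --pt "-1 0 0 -0.004 0" --pt "-1 0 0 -0.006 0" --pt "-1 0 0 -0.006 0"

```text
time_s: 24.9
position: [0.5121, -0.5001, 0.1469]
tcp_rot: [[-1.0, -0.003, 0.0], [-0.003, 1.0, -0.0], [-0.0, -0.0, -1.0]]
force: [-2.4, 0.8, 2.8]
opening: 0.199
grasp_force: 30.0
```

```bash
python3 - <<'E'
from h import *
from rig import *
snap(9); s=read_state();print(s["position"].round(4),s["force"].round(2),s["moment"].round(2))
g=s["position"]+[0,0,.011]
im=load("side",9)[0].astype(int)
for al in (0,.05,.1,.2):
    f=lambda x,y,h:proj("side",g+[(x+118)/1e3*np.cos(al)+(h-24)/1e3*np.sin(al),y/1e3,-(x+118)/1e3*np.sin(al)+(h-24)/1e3*np.cos(al)],9).round().tolist()
    print(al,"rimL",f(0,72,28),"rimR",f(0,-72,28),"baseL",f(0,60,0),"nearb",f(-60,0,0),"gtop",f(20,0,60),"gmid",f(20,0,30))
gm=im.mean(2)
for v in range(190,280,4): print(v," ".join(f"{int(gm[v,u]):3d}" for u in range(400,560,5)))
E
```

```text
[ 0.5121 -0.5001  0.1469] [-3.12  0.21  3.3 ] [0.08 0.18 0.02]
0 rimL [415.0, 226.0] rimR [490.0, 235.0] baseL [419.0, 239.0] nearb [450.0, 258.0] gtop [454.0, 212.0] gmid [452.0, 225.0]
0.05 rimL [415.0, 229.0] rimR [489.0, 238.0] baseL [419.0, 242.0] nearb [450.0, 259.0] gtop [454.0, 215.0] gmid [451.0, 228.0]
0.1 rimL [414.0, 232.0] rimR [489.0, 241.0] baseL [419.0, 245.0] nearb [450.0, 261.0] gtop [453.0, 218.0] gmid [451.0, 232.0]
0.2 rimL [414.0, 237.0] rimR [488.0, 246.0] baseL [418.0, 251.0] nearb [450.0, 264.0] gtop [452.0, 224.0] gmid [450.0, 238.0]
190  66  66  65  66  66  67  68  65  64  64  61  61  57  59  65  64  64  63  64  64  65 229 231 231 231 231 231 230 230 230 230 230
194  65  63  64  63  62  62  62  66  62  61  57  58  58  62  60  59  59  57  60  61  62  63  68  70  83 112 149 195 226 230 232 232
198  88  69  63  62  62  62  62  60  60  60  56  58  57  58  57  56  56  56  58  59  60  59  63  64  64  66  65  68  67  64  62  66
202 127 122  66  65  69 122 115  99  73  61  58  56  54  55  81  54  56  56  58  57  57  60  60  62  64  63  63  63  62  63  63  61
206 12
[... 1801 characters left out ...]
  56  74 101 139 139 137 135 135 135 135
262  55  52  53  50  52  52  51  50  52  52  66  79  52  51  48  48  48  49  48  48  51  50  49  48  48  49  49  50  54  70  90 122
266  58  54  53  57  50  54  54  54  51  62 101 108  87  50  49  51  50  51  50  50  48  51  51  51  48  51  49  51  50  45  50  50
270  56  56  56  54  57  55  53  55  52  69 106  68 104  52  51  50  52  49  51  51  52  51  51  52  51  52  51  51  51  52  51  51
274  61  58  57  58  57  56  58  57  52  56  71  92  85  53  52  53  51  53  54  54  50  53  51  54  52  52  52  53  52  53  51  48
278  60  59  58  60  58  59  57  57  57  56  57  56  58  56  57  55  56  55  54  56  54  54  56  54  56  53  53  55  56  55  51  53
```

Emit:
step_arm --pt "-0.4 0 0 0 0" --pt "-0.4 0 0 0 0" --pt "-0.4 0 0 0 0" --pt "-0.4 0 0 0 0"

```text
time_s: 25.4
position: [0.5123, -0.4998, 0.1463]
tcp_rot: [[-1.0, -0.003, 0.0], [-0.003, 1.0, 0.0], [-0.0, 0.0, -1.0]]
force: [-0.3, -0.3, 0.0]
opening: 0.296
grasp_force: 0.0
```

```bash
python3 - <<'E'
from h import *
from rig import *
snap(10); s=read_state();print(s["position"].round(4),s["force"].round(2),s["moment"].round(2),s["opening"])
im=load("side",10)[0].astype(int)
gm=im.mean(2)
for v in range(214,290,4): print(v," ".join(f"{int(gm[v,u]):3d}" for u in range(400,520,5)))
a=load("side",9)[0];b=load("side",10)[0]
m=(cv2.absdiff(a,b).max(2)>25).astype(np.uint8); ys,xs=np.nonzero(m); print(len(xs), np.percentile(xs,[5,50,95]) if len(xs) else 0,np.percentile(ys,[5,50,95]) if len(xs) else 0)
E
```

```text
[ 0.5122 -0.4999  0.1464] [-0.36 -0.63 -0.64] [-0.01 -0.08 -0.01] 0.2972599117663836
214 129  64  66  60  59 111 124  63 122  96  57  50  56  52  50  52  50  53  52  49  77  78  77  77
218 128  61  64  61  61  61  60  61  60  59  56  55  53  52  51  49  53  56  54  57  77  77  77  77
222 131  65  57  60  61  70  65  65  59  57  59  65  63  64  57  61  55  53  55  57  74  76  76  78
226 132  57  55 128  71  73  72 108 110 110 109 106 109  83  69  65  65  64  66  65  64  68  75  73
230 132 131  49  88  72  74  74  66  71  75 122 147 148 144 111 126 129  91 114 117  86  59  67  69
234 132 130  59  94  81  86  93  65  64  66 124 133 149 126  52  74  72  73 108 129 129  70  58  59
238 133 129  72 132  63  69  74  63  64  64  97  93 107 125 139  63  65  68 103 130 130 110  46  53
242 139 134 134 134 102  63  69  64  57  61  90 104 106  68  65  62  62  64 115 111 131 137 103  50
246  53  51  55  62  84  65  65  67  53  48  65  68  67  55  46  57  62  62 130 131 132 130  53  54
250  53  50  51  49  49  50  62  67  54  49  63  65  66  54  47  61  65 134 133 132 134 134  54  74
254  49  53  52
[... 231 characters left out ...]
7  77  51  54  48  49  49  47  48  49  50  48  48  48
266  56  55  52  53  52  52  54  52  48  65 100 106  86  55  50  49  50  48  51  48  49  49  52  52
270  57  57  56  57  54  55  52  53  51  68 106  69 103  56  50  51  51  52  50  52  52  50  50  49
274  58  58  59  60  56  56  56  56  54  54  72  94  83  56  55  53  53  50  53  53  53  53  53  52
278  61  61  60  60  59  58  58  60  57  56  55  57  55  56  56  56  54  55  54  53  55  54  55  54
282  69  60  62  60  59  59  60  59  58  58  58  58  58  57  57  57  57  58  56  57  56  55  57  54
286 124 122 122 119 103  74  64  61  61  58  63  59  60  59  60  58  58  57  57  59  56  59  56  55
484 [ 23.15 451.   507.  ] [ 25.6 214.  295. ]
```

Emit:
step_arm --pt "-0.2 0 0 0.03 0" --pt "-0.2 0 0 0.09 0" --pt "-0.2 0 0 0.16 0" --pt "-0.2 0 0 0.22 0" --pt "-1 -0.1 0 0.22 0" --pt "-1 -0.2 0 0.22 0" --pt "-1 -0.27 0 0.22 0" --pt "-1 -0.28 0 0.22 0" --pt "-1 -0.28 0 0.15 0" --pt "-1 -0.28 0 0.08 0" --pt "-1 -0.28 0 0.03 0" --pt "-1 -0.28 0 0.03 0"

```text
time_s: 26.7
position: [0.442, -0.499, 0.1523]
tcp_rot: [[-1.0, -0.003, -0.002], [-0.003, 1.0, 0.003], [0.002, 0.003, -1.0]]
force: [-0.1, 1.1, -1.1]
opening: 0.006
grasp_force: 0.0
```

```bash
python3 - <<'E'
from h import *
from rig import *
snap(11); s=read_state();print(s["position"].round(4),s["force"].round(2),s["opening"])
im=load("side",11)[0].astype(int)
gm=im.mean(2)
for v in range(210,290,4): print(v," ".join(f"{int(gm[v,u]):3d}" for u in range(400,520,5)))
t=load("top",11)[0].astype(int).mean(2)
print()
for p in ([.473,-.5,.157],[.512,-.5,.157]): print(proj("side",p,11),proj("top",p,11))
E
```

```text
[ 0.4427 -0.5002  0.1543] [-0.13 -0.12 -0.46] 0.008595201481328675
210 128 127 128 127 127 125 126 126 125 126 124  72  52  51  54  54  55  52  54  55  56  58  99  74
214 129  68  69  81 121 127 126 125 124 119 124  55  51  50  51  51  50  49  51  52  53  70 124 126
218 130  70  62  60  61  82  75  75  75  74  76  50  50  49  51  53  47  48  50  55  53 110 126 126
222 130  61  59  59  58  61  60  58  61  58  59  50  48  46  49  47  47  46  51  58  50 124 126 127
226 128  64  58  58  59  72  80  72  62  60  54  51  51  46  50  48  46  48  48  46  49 122  68  79
230 105  59  65  57  59  58  72  93  94  98  54  48  48  50  49  47  46  46  47  49  49  73  75  75
234  89  68  58  59  60  61  58  57  58  66  74  52  49  49  46  47  49  49  51  52  50  72  74  74
238 112  58  71  60  61  65  62  60  63  63  63  61  64  64  61  57  54  49  50  48  52  74  74  73
242  98  52 119 133 101  62  65  68  68 134 129 107  97  78  64  62  63  63  63  62  65  69  73  73
246  51  52  84  85  91  65  62  64  60  77  85  93 121  89 123 108 111 108 102  92  73  66  60  71
250  49  54  87  94 111 127 140 1
[... 379 characters left out ...]
 48  49  51  46  50  45  47  50  47  51  51  44  46  46  46  45  45  47  46  44  49  46
270  52  54  53  52  53  51  50  46  48  59  49  54  58  46  47  45  47  46  45  45  46  47  49  51
274  58  57  54  53  50  51  50  50  51  50  52  56  52  48  47  50  48  48  48  49  47  48  47  49
278  63  63  61  60  57  53  51  51  52  51  51  57  52  49  47  48  48  53  49  49  50  51  50  50
282  63  55  59  57  57  56  53  53  54  52  51  57  52  50  52  47  53  53  52  51  49  51  53  51
286 121 121 119 114 101  90  68  56  57  55  54  61  56  54  53  55  57  59  59  56  53  51  53  54

[453.26063962 274.01731775] [461.66071049 291.6703091 ]
[452.78677601 262.54319816] [458.58478053 272.44410303]
```

Emit:
step_arm --pt "-1 0.04 0 0 0" --pt "-1 0.07 0 0 0" --pt "-1 0.09 0 0 0" --pt "-1 0.11 0 0 0" --pt "-1 0.13 0 0 0" --pt "-1 0.15 0 0 0" --pt "-1 0.17 0 0 0" --pt "-1 0.19 0 0 0" --pt "-1 0.21 0 0 0" --pt "-1 0.23 0 0 0" --pt "-1 0.25 0 0 0" --pt "-1 0.265 0 0 0" --pt "-1 0.28 0 0 0" --pt "-1 0.289 0 0 0" --pt "-1 0.289 0 0 0"

```text
time_s: 28.3
position: [0.5151, -0.4999, 0.1539]
tcp_rot: [[-1.0, -0.003, 0.001], [-0.003, 1.0, -0.0], [-0.001, -0.0, -1.0]]
force: [-0.1, -1.1, 1.3]
opening: 0.003
grasp_force: 0.3
```

Emit:
step_arm --pt "-1 -0.05 0 0 0" --pt "-1 -0.15 0 0.05 0" --pt "-1 -0.3 0 0.1 0" --pt "-1 -0.45 0.05 0.15 0" --pt "-1 -0.6 0.2 0.15 0" --pt "-1 -0.7 0.4 0.15 0" --pt "-1 -0.72 0.55 0.15 0" --pt "-1 -0.72 0.63 0.1 0" --pt "-1 -0.72 0.63 0 0" --pt "-1 -0.72 0.63 0 0"

```text
time_s: 29.3
position: [0.3329, -0.3401, 0.1525]
tcp_rot: [[-1.0, -0.003, -0.002], [-0.003, 1.0, 0.004], [0.002, 0.004, -1.0]]
force: [-0.3, 0.2, 0.2]
opening: 0.003
grasp_force: 0.0
```

```bash
python3 - <<'E'
from h import *
from rig import *
snap(12); s=read_state();print(s["position"].round(4),s["force"].round(2))
im=load("side",12)[0].astype(int)
gm=im.mean(2)
for v in range(210,280,3): print(v," ".join(f"{int(gm[v,u]):3d}" for u in range(405,530,4)))
for p in ([.5245,-.5,.157],[.54,-.5,.157],[.6815,-.5,.161],[.6815,-.428,.161],[.6815,-.572,.161],[.6815-.072,-.5,.161],[.67,-.5,.2],[.605,-.5,.133],[.6815-.06,-.5,.133]): print(p,proj("side",p,12).round(1),proj("top",p,12).round(1))
E
```

```text
[ 0.3343 -0.3428  0.1542] [ 0.08  1.02 -0.24]
210 127 126 128 128 125  84  79  82  83  83  90 126 136 141 130  89 114 128 129 127 129 130 127 128 125 120 108  84  75  67  66  64
213 128 128 129 127  78  77  80  80  81  85 136 142 144 148 137 127  84  84 120 130 129 129 128 130 129 129 129 129 129 127 127 123
216 130 128 127 117  73  77  78  80  80 124 139 140 152 149 142 145  82  78  76  95 129 128 130 129 129 130 130 128 129 129 128 129
219 128 129 130 125  71  76  78  78  76 126 151 142 154 152 151 149  93  77  74  74 105 130 129 130 129 130 129 130 128 128 129 130
222 130 130 129 128  71  74  73  73  72 114 143 146 156 151 151 136  99  78  76  73  73 129 130 131 130 129 130 129 130 128 129 130
225 130 131 129 130  67  71  72  71  73  76 135 144 148 149 143 138  81  75  73  71  69 119 130 131 131 130 130 129 128 130 131 131
228 131 131 132 131  76  69  69  71  74  72  97 129 134 126 123 129  73  73  72  70  71 124 132 132 131 131 131 131 131 132 130 130
231 131 131 132 133 124  65  69  67  70  74  72  78  94 108  88  74  74  72  72  70  79 132 132 131 129 132 131 130 132 130 132 13
[... 1872 characters left out ...]
0  57  57  59  57  59  59  58  57  57  57  59  57  57  58  58  58  57  58  57  57  57  55  55  55  56  54  54
279  56  58  61  64  64  65  65  62  64  61  60  59  59  60  59  59  59  60  59  57  60  59  58  60  59  58  57  58  56  57  57  57
[0.5245, -0.5, 0.157] [452.6 259.1] [457.6 266.4]
[0.54, -0.5, 0.157] [452.5 254.9] [456.4 258.9]
[0.6815, -0.5, 0.161] [451.4 220.2] [446.5 193.2]
[0.6815, -0.428, 0.161] [416.1 216.2] [412.3 195.6]
[0.6815, -0.572, 0.161] [487.7 224.3] [480.6 190.8]
[0.6095, -0.5, 0.161] [452.1 235.7] [451.7 225.7]
[0.67, -0.5, 0.2] [454.4 205. ] [452.1 191.1]
[0.605, -0.5, 0.133] [450.  249.5] [448.6 231.9]
[0.6214999999999999, -0.5, 0.133] [449.8 245.6] [447.4 224.5]
```

Emit:
step_arm --pt "-1 0 0 -0.1 0" --pt "-1 0 0 -0.2 0" --pt "-1 0 0 -0.3 0" --pt "-1 0 0 -0.376 0" --pt "-1 0 0 -0.376 0" --pt "-1 0.04 0 -0.376 0" --pt "-1 0.08 0 -0.376 0" --pt "-1 0.09 0 -0.376 0" --pt "-1 0.1 0 -0.37 0" --pt "-1 0.105 0 -0.36 0" --pt "-1 0.105 0 -0.36 0"

```text
time_s: 30.5
position: [0.3577, -0.3433, 0.0642]
tcp_rot: [[-1.0, -0.007, -0.006], [-0.007, 1.0, -0.0], [0.006, -0.0, -1.0]]
force: [-14.8, -7.5, -4.2]
opening: 0.002
grasp_force: 7.4
```

Emit:
step_arm --pt "-1 0.006 0 0.02 0" --pt "-1 0.01 0 0.045 0" --pt "-1 0.016 0 0.07 0" --pt "-1 0.022 0 0.095 0" --pt "-1 0.026 0 0.12 0"

```text
time_s: 31.0
position: [0.3627, -0.3422, 0.0939]
tcp_rot: [[-1.0, -0.007, -0.009], [-0.007, 1.0, 0.002], [0.009, 0.002, -1.0]]
force: [-14.3, -6.7, -6.4]
opening: 0.004
grasp_force: 7.4
```

```bash
python3 - <<'E'
from h import *
from rig import *
snap(13); s=read_state();print(s["position"].round(4),s["force"].round(2))
H=np.array([.5535,-.5235,.049])
for th in (1.1,1.2,1.3,1.4,1.46):
    c,sn=np.cos(th),np.sin(th); pr=lambda y,n: proj("side",H+[-.192*sn+n*c,y,.192*c+n*sn],13).round(1).tolist()
    print(th,"inner y0",pr(0,.0185),"y-.15",pr(-.15,.0185),"outer",pr(0,-.0035))
gm=load("side",13)[0].astype(int).mean(2)
for u in (460,475,560): print(u,[(v,int(gm[v,u])) for v in range(300,400,3)])
E
```

```text
[ 0.363  -0.3423  0.0946] [-15.74  -6.19   1.07]
1.1 inner y0 [469.8, 306.4] y-.15 [575.1, 321.6] outer [467.9, 320.6]
1.2 inner y0 [468.2, 319.0] y-.15 [573.6, 334.7] outer [466.3, 332.9]
1.3 inner y0 [466.6, 331.3] y-.15 [571.6, 347.5] outer [464.5, 344.6]
1.4 inner y0 [464.8, 343.2] y-.15 [569.3, 359.7] outer [462.6, 355.7]
1.46 inner y0 [463.7, 350.0] y-.15 [567.7, 366.8] outer [461.5, 361.9]
460 [(300, 204), (303, 207), (306, 210), (309, 214), (312, 216), (315, 217), (318, 220), (321, 222), (324, 223), (327, 224), (330, 232), (333, 221), (336, 211), (339, 201), (342, 162), (345, 96), (348, 111), (351, 119), (354, 222), (357, 219), (360, 123), (363, 94), (366, 90), (369, 105), (372, 131), (375, 141), (378, 131), (381, 232), (384, 210), (387, 218), (390, 202), (393, 169), (396, 160), (399, 108)]
475 [(300, 202), (303, 205), (306, 209), (309, 212), (312, 214), (315, 216), (318, 219), (321, 221), (324, 223), (327, 224), (330, 226), (333, 232), (336, 218), (339, 207), (342, 202), (345, 127), (348, 91), (351, 97), (354, 93), (357, 226), (360, 209), (363, 117), (366, 105), (369, 97), (372, 115), (375, 136), (378, 118), (381, 130), (384, 232), (387, 224), (390, 217), (393, 160), (396, 166), (399, 155)]
560 [(300, 58), (303, 61), (306, 192), (309, 198), (312, 203), (315, 206), (318, 209), (321, 210), (324, 213), (327, 216), (330, 218), (333, 219), (336, 222), (339, 223), (342, 224), (345, 231), (348, 216), (351, 208), (354, 202), (357, 191), (360, 147), (363, 202), (366, 197), (369, 189), (372, 184), (375, 158), (378, 138), (381, 80), (384, 78), (387, 72), (390, 67), (393, 122), (396, 143), (399, 141)]
```

Emit:
step_arm --pt "-1 0.012 0 0.035 0" --pt "-1 0.025 0 0.07 0" --pt "-1 0.039 0 0.105 0" --pt "-1 0.053 0 0.14 0" --pt "-1 0.072 0 0.172 0" --pt "-1 0.092 0 0.204 0" --pt "-1 0.112 0 0.235 0" --pt "-1 0.133 0 0.265 0" --pt "-1 0.16 0 0.293 0" --pt "-1 0.186 0 0.321 0" --pt "-1 0.212 0 0.348 0" --pt "-1 0.238 0 0.375 0" --pt "-1 0.27 0 0.397 0" --pt "-1 0.3 0 0.418 0" --pt "-1 0.33 0 0.44 0" --pt "-1 0.363 0 0.46 0"

```text
time_s: 32.7
position: [0.4519, -0.3422, 0.212]
tcp_rot: [[-1.0, -0.006, -0.013], [-0.006, 1.0, -0.001], [0.013, -0.0, -1.0]]
force: [-15.9, -0.2, 14.3]
opening: 0.004
grasp_force: 8.4
```

Emit:
step_arm --pt "-1 0.035 0 0.03 0" --pt "-1 0.07 0 0.055 0" --pt "-1 0.105 0 0.075 0" --pt "-1 0.14 0 0.09 0" --pt "-1 0.175 0 0.105 0" --pt "-1 0.21 0 0.115 0" --pt "-1 0.245 0 0.12 0" --pt "-1 0.285 0 0.12 0" --pt "-1 0.325 0 0.12 0" --pt "-1 0.365 0 0.12 0" --pt "-1 0.385 0 0.12 0" --pt "-1 0.385 0 0.12 0"

```text
time_s: 33.9
position: [0.5455, -0.3414, 0.2409]
tcp_rot: [[-1.0, -0.005, -0.021], [-0.005, 1.0, 0.002], [0.021, 0.002, -1.0]]
force: [-21.2, 1.0, 13.0]
opening: 0.003
grasp_force: 11.0
```

Emit:
step_arm --pt "-1 0.016 0 0 0" --pt "-1 0.024 0 0 0" --pt "-1 0.024 0 0 0"

```text
time_s: 34.2
position: [0.5458, -0.3414, 0.2409]
tcp_rot: [[-0.999, -0.005, -0.034], [-0.005, 1.0, 0.003], [0.034, 0.003, -0.999]]
force: [-33.4, 0.2, 18.4]
opening: 0.007
grasp_force: 16.9
```

Emit:
step_arm --pt "-1 -0.06 0 0 0" --pt "-1 -0.16 0 0.06 0" --pt "-1 -0.3 -0.1 0.12 -0.04" --pt "-0.08 -0.4 -0.25 0.12 -0.08" --pt "-0.08 -0.4 -0.39 0.12 -0.12" --pt "-0.08 -0.4 -0.39 0.12 -0.16" --pt "-0.08 -0.4 -0.39 0.12 -0.2" --pt "-0.08 -0.4 -0.39 0.12 -0.25" --pt "-0.08 -0.4 -0.39 0.12 -0.3" --pt "-0.08 -0.4 -0.39 0.12 -0.35" --pt "-0.08 -0.4 -0.39 0.12 -0.4" --pt "-0.08 -0.4 -0.39 0.12 -0.45" --pt "-0.08 -0.4 -0.39 0.12 -0.5" --pt "-0.08 -0.4 -0.39 0.12 -0.501" --pt "-0.08 -0.4 -0.39 0.12 -0.501"

```text
time_s: 35.7
position: [0.4608, -0.4397, 0.2704]
tcp_rot: [[-0.001, 1.0, 0.001], [1.0, 0.001, -0.002], [-0.002, 0.001, -1.0]]
force: [-0.3, -0.1, 0.3]
opening: 0.457
grasp_force: 0.0
```

```bash
python3 - <<'E'
from h import *
from rig import *
snap(14); s=read_state();print(s["position"].round(4),s["tcp_rot"].round(3).tolist(),s["opening"],s["force"].round(1))
# bar top edge/bottom edge in side & top at a couple of columns
g=load("side",14)[0].astype(int).mean(2); t=load("top",14)[0].astype(int).mean(2)
for u in (500,530,550): print(u,[int(x) for x in g[205:250:1,u]])
for u in (520,540): print("top",u,[int(x) for x in t[225:275,u]])
for hx in (.5535,.557,.560):
    p=[hx-.0315,-.64,.2265]; print(hx,"bar mid",proj("side",p,14).round(1),proj("top",p,14).round(1))
E
```

```text
[ 0.4606 -0.4398  0.27  ] [[-0.002, 1.0, 0.001], [1.0, 0.002, -0.001], [-0.001, 0.001, -1.0]] 0.4655240529276847 [ 0.4  0.6 -1.3]
500 [72, 72, 74, 78, 113, 133, 154, 223, 232, 222, 211, 210, 209, 208, 207, 207, 207, 207, 211, 229, 228, 223, 212, 196, 172, 147, 133, 159, 166, 168, 166, 165, 164, 164, 165, 164, 163, 164, 163, 161, 163, 161, 160, 160, 158]
530 [108, 96, 134, 98, 74, 69, 75, 107, 132, 153, 221, 231, 200, 205, 209, 210, 209, 208, 206, 207, 208, 209, 221, 229, 224, 217, 203, 185, 160, 133, 148, 164, 167, 166, 168, 165, 166, 165, 163, 164, 163, 163, 162, 161, 162]
550 [73, 95, 127, 121, 111, 90, 74, 67, 67, 81, 127, 152, 221, 232, 228, 215, 210, 210, 209, 210, 208, 208, 208, 209, 217, 229, 227, 220, 209, 192, 169, 144, 142, 161, 166, 166, 165, 166, 166, 164, 165, 164, 162, 162, 161]
top 520 [124, 124, 127, 123, 126, 126, 125, 128, 126, 128, 131, 132, 133, 137, 133, 135, 136, 139, 140, 139, 141, 140, 139, 136, 138, 135, 137, 133, 132, 129, 129, 127, 124, 124, 123, 122, 121, 120, 118, 119, 116, 118, 115, 117, 114, 116, 113, 112, 113, 109]
top 540 [101, 104, 105, 108, 108, 108, 111, 113, 116, 114, 118, 119, 118, 116, 119, 123, 120, 122, 124, 120, 125, 123, 123, 125, 125, 125, 127, 125, 127, 130, 130, 132, 134, 134, 139, 139, 139, 139, 141, 135, 127, 115, 92, 69, 55, 54, 55, 71, 82, 100]
0.5535 bar mid [546.  234.5] [542.1 253.7]
0.557 bar mid [545.5 233.6] [541.7 251.9]
0.56 bar mid [545.2 232.8] [541.3 250.3]
```

Emit:
step_arm --pt "-0.08 0.11 0 0 0" --pt "-0.08 0.224 0 0 0" --pt "-0.08 0.224 0 0 0" --pt "-0.08 0.224 0 -0.06 0" --pt "-0.08 0.224 0 -0.1 0" --pt "-0.08 0.224 0 -0.13 0" --pt "-0.08 0.224 0 -0.15 0" --pt "-0.08 0.224 0 -0.15 0"

```text
time_s: 36.6
position: [0.5155, -0.4398, 0.2307]
tcp_rot: [[0.0, 1.0, -0.001], [1.0, -0.0, 0.001], [0.001, -0.001, -1.0]]
force: [0.6, 0.2, 0.6]
opening: 0.463
grasp_force: 0.0
```

Emit:
step_arm --pt "-0.08 0 0 -0.02 0" --pt "-0.08 0 0 -0.035 0" --pt "-0.08 0 0 -0.035 0" --pt "-0.08 -0.03 0 -0.035 0" --pt "-0.08 -0.06 0 -0.037 0" --pt "-0.08 -0.09 0 -0.039 0" --pt "-0.08 -0.12 0 -0.042 0" --pt "-0.08 -0.15 0 -0.045 0" --pt "-0.08 -0.18 0 -0.048 0" --pt "-0.08 -0.21 0 -0.05 0" --pt "-0.08 -0.21 0 -0.05 0"

```text
time_s: 37.7
position: [0.4643, -0.4398, 0.2188]
tcp_rot: [[0.001, 1.0, 0.003], [1.0, -0.001, 0.0], [0.0, 0.003, -1.0]]
force: [3.7, -0.2, -2.6]
opening: 0.461
grasp_force: 2.0
```

Emit:
step_arm --pt "-0.08 0.02 0 0.09 0" --pt "-0.08 0.02 0 0.18 0" --pt "1 0.02 0 0.18 0" --pt "1 0.02 0 0.18 0" --pt "1 0.05 0 0.18 0" --pt "1 0.08 0 0.18 0" --pt "1 0.105 0 0.18 0" --pt "1 0.105 0 0.18 0" --pt "1 0.105 0 0.12 0" --pt "1 0.105 0 0.08 0" --pt "1 0.105 0 0.04 0" --pt "1 0.105 0 0.012 0" --pt "1 0.105 0 0.012 0"

```text
time_s: 39.0
position: [0.4892, -0.4394, 0.2205]
tcp_rot: [[0.0, 1.0, -0.002], [1.0, -0.0, 0.002], [0.002, -0.002, -1.0]]
force: [-1.0, 0.3, -1.0]
opening: 1.0
grasp_force: 0.0
```

Emit:
step_arm --pt "1 -0.044 0 -0.004 0" --pt "1 -0.088 0 -0.008 0" --pt "1 -0.12 0 -0.025 0" --pt "1 -0.15 0 -0.042 0" --pt "1 -0.18 0 -0.056 0" --pt "1 -0.21 0 -0.071 0" --pt "1 -0.24 0 -0.088 0" --pt "1 -0.267 0 -0.105 0" --pt "1 -0.294 0 -0.125 0" --pt "1 -0.32 0 -0.144 0" --pt "1 -0.345 0 -0.166 0" --pt "1 -0.37 0 -0.189 0" --pt "1 -0.392 0 -0.213 0" --pt "1 -0.414 0 -0.238 0" --pt "1 -0.434 0 -0.265 0" --pt "1 -0.453 0 -0.292 0" --pt "1 -0.47 0 -0.32 0" --pt "1 -0.487 0 -0.35 0" --pt "1 -0.501 0 -0.38 0" --pt "1 -0.51 0 -0.4 0"

```text
time_s: 41.0
position: [0.3617, -0.4393, 0.121]
tcp_rot: [[0.0, 1.0, -0.001], [1.0, -0.0, 0.002], [0.002, -0.001, -1.0]]
force: [0.4, -1.1, 1.5]
opening: 0.997
grasp_force: 0.7
```

```bash
python3 - <<'E'
from h import *
from rig import *
snap(15); s=read_state();print(s["position"].round(4),s["force"].round(2))
H=np.array([.559,-.5235,.049])
for th in (1.1,1.2,1.3,1.4):
    c,sn=np.cos(th),np.sin(th); pr=lambda y,n: proj("side",H+[-.192*sn+n*c,y,.192*c+n*sn],15).round(1).tolist()
    print(th,"inner y-.15",pr(-.15,.0185),"y-.2",pr(-.2,.0185))
gm=load("side",15)[0].astype(int).mean(2)
for u in (560,572,600): print(u,[(v,int(gm[v,u])) for v in range(300,390,3)])
for v in range(195,265,3): print(v," ".join(f"{int(gm[v,u]):3d}" for u in range(405,530,4)))
for p in ([.609-.032,-.5,.157],[.609+.125,-.5,.161],[.609+.125,-.428,.161],[.609+.125,-.572,.161],[.609,-.5,.133]): print(np.round(p,3),proj("side",p,15).round(1))
E
```

```text
[ 0.3613 -0.4386  0.1207] [0.19 0.05 0.94]
1.1 inner y-.15 [574.2, 319.3] y-.2 [610.9, 324.6]
1.2 inner y-.15 [572.7, 332.3] y-.2 [609.4, 337.8]
1.3 inner y-.15 [570.8, 345.0] y-.2 [607.4, 350.6]
1.4 inner y-.15 [568.4, 357.3] y-.2 [604.9, 363.0]
560 [(300, 60), (303, 60), (306, 191), (309, 196), (312, 202), (315, 206), (318, 208), (321, 210), (324, 214), (327, 218), (330, 219), (333, 220), (336, 222), (339, 223), (342, 232), (345, 219), (348, 212), (351, 206), (354, 197), (357, 146), (360, 202), (363, 210), (366, 207), (369, 197), (372, 182), (375, 128), (378, 138), (381, 82), (384, 79), (387, 73)]
572 [(300, 60), (303, 63), (306, 122), (309, 195), (312, 199), (315, 203), (318, 206), (321, 210), (324, 213), (327, 215), (330, 217), (333, 220), (336, 222), (339, 222), (342, 225), (345, 233), (348, 213), (351, 208), (354, 205), (357, 158), (360, 114), (363, 124), (366, 127), (369, 127), (372, 117), (375, 131), (378, 108), (381, 99), (384, 79), (387, 90)]
600 [(300, 234), (303, 219), (306, 197), (309, 206), (312, 212), (315, 215), (318, 217), (321, 185), (324, 232), (327, 153), (330, 18
[... 2882 characters left out ...]
6  47  48  49  48  49  49  48  48  47  49  47  47  47  49  47  49  50  52  56  73  89 116 142 145 140 140 137 138 139 140
258  50  51  49  50  49  48  49  49  48  49  48  49  46  46  47  47  50  50  49  51  51  49  51  52  51  54  57  71  92 116 143 144
261  61  48  48  49  47  49  47  48  48  54  47  45  45  46  47  47  51  50  50  48  51  51  52  48  52  54  52  50  52  52  52  53
264  50  49  49  50  48  50  47  48  48  56  48  47  49  48  47  47  50  51  50  52  50  49  49  51  51  52  52  52  51  54  51  52
[ 0.577 -0.5    0.157] [452.1 245.4]
[ 0.734 -0.5    0.161] [451. 210.]
[ 0.734 -0.428  0.161] [417.2 206.3]
[ 0.734 -0.572  0.161] [485.6 213.8]
[ 0.609 -0.5    0.133] [449.9 248.6]
```

```bash
python3 - <<'E'
from h import *
for k,(a,b) in ((12,(236,264)),(15,(230,256))):
    gm=load("side",k)[0].astype(int).mean(2)
    print(k)
    for v in range(a,b): print(v," ".join(f"{int(gm[v,u]):3d}" for u in range(440,476,1)))
for k,v in ((12,259.5),(15,250.)):
    print(k,onz("side",(456,v),.1525,k).round(4))
for rx in (.605,.609): 
  print([proj("side",[rx,-.5,.133],15).round(1).tolist(), proj("side",[rx-.0325,-.5,.157],15).round(1).tolist(),proj("side",[rx-.0325,-.5,.1525],15).round(1).tolist()])
E
```

```text
12
236  71  71  72  71  72  72  71  69  71  69  68  72  68  71  69  69  69  71  71  69  70  72  73  71  71  71  71  71  69  71  72  74  72  73  74  73
237  68  70  71  72  71  70  69  69  72  69  68  71  70  71  69  70  72  72  70  70  75  74  74  74  73  73  73  73  75  73  73  72  73  72  72  73
238  72  72  71  73  72  70  70  70  71  67  75  75  75  72  70  71  71  71  70  72  73  74  75  74  75  74  72  75  74  73  72  72  74  72  72  72
239  71  70  74  71  72  70  70  71  69  77  94  99  97  85  76  74  77  73  73  72  73  74  72  72  73  73  73  74  74  73  72  73  71  73  73  72
240  72  71  71  71  72  70  70  71  72  88 101 104 104 100 100  97  96  92  81  72  73  72  74  72  73  72  74  73  73  72  72  70  70  72  72  71
241  71  71  71  69  73  70  71  73  71  89 104 104 107 104 104 104 101  98  82  75  72  73  72  73  73  73  71  72  73  74  73  71  70  71  71  70
242  72  72  71  70  70  71  69  71  73  92 102 106 105 106 105 105 103  97  81  74  73  72  74  73  71  73  72  72  71  74  71  72  71  72  72  77
243  94  88  78  77  73  71  70  70  72  91 102 105 107 106 1
[... 6353 characters left out ...]
  53  50  50  49  48  50  51  48  49  53  52  57  62  61  69  72  83  86  90  93  94 103 116 121 136
253  51  48  49  50  51  50  50  49  50  49  52  47  49  46  47  46  46  47  46  47  50  47  49  45  47  48  50  51  53  56  55  56  63  71  73  84
254  49  47  48  49  50  48  49  49  51  50  49  47  48  47  48  45  46  48  44  48  47  48  47  46  47  47  47  48  46  49  48  49  48  52  50  52
255  48  48  48  48  48  47  47  50  51  49  49  47  47  47  46  45  46  47  47  47  47  47  48  46  48  49  49  48  47  47  50  49  49  49  50  52
12 [ 0.5326 -0.5067  0.1525]
15 [ 0.569  -0.5076  0.1525]
[[450.0, 249.5], [452.1, 246.5], [451.8, 248.6]]
[[449.9, 248.6], [452.1, 245.5], [451.7, 247.6]]
```

Emit:
step_arm --pt "1 0.01 0 0.1 0" --pt "1 0 0 0.22 0" --pt "-1 -0.05 0.1 0.32 0" --pt "-1 -0.112 0.25 0.32 0" --pt "-1 -0.112 0.388 0.32 0" --pt "-1 -0.112 0.388 0.3 0" --pt "-1 -0.112 0.388 0.2 0" --pt "-1 -0.112 0.388 0.08 0" --pt "-1 -0.112 0.388 -0.04 0" --pt "-1 -0.112 0.388 -0.103 0" --pt "-1 -0.112 0.388 -0.103 0" --pt "-1 -0.07 0.388 -0.103 0" --pt "-1 -0.03 0.388 -0.103 0" --pt "-1 0 0.388 -0.103 0" --pt "-1 0.012 0.388 -0.1 0"

```text
time_s: 42.6
position: [0.3648, -0.3439, 0.0977]
tcp_rot: [[-0.004, 1.0, -0.003], [1.0, 0.004, -0.002], [-0.002, -0.003, -1.0]]
force: [-12.3, -7.1, -4.9]
opening: 0.015
grasp_force: 6.1
```

Emit:
step_arm --pt "-1 0.012 0 0.03 0" --pt "-1 0.024 0 0.06 0" --pt "-1 0.036 0 0.09 0" --pt "-1 0.048 0 0.118 0" --pt "-1 0.068 0 0.15 0" --pt "-1 0.088 0 0.183 0" --pt "-1 0.108 0 0.215 0" --pt "-1 0.128 0 0.246 0" --pt "-1 0.155 0 0.275 0" --pt "-1 0.181 0 0.303 0" --pt "-1 0.207 0 0.33 0" --pt "-1 0.233 0 0.355 0" --pt "-1 0.265 0 0.38 0" --pt "-1 0.295 0 0.402 0" --pt "-1 0.325 0 0.425 0" --pt "-1 0.357 0 0.448 0" --pt "-1 0.392 0 0.47 0" --pt "-1 0.427 0 0.49 0" --pt "-1 0.462 0 0.51 0" --pt "-1 0.497 0 0.52 0"

```text
time_s: 44.6
position: [0.4866, -0.3421, 0.2293]
tcp_rot: [[-0.001, 1.0, -0.007], [1.0, 0.001, 0.0], [0.0, -0.007, -1.0]]
force: [-9.4, 1.4, 8.7]
opening: 0.004
grasp_force: 4.8
```

Emit:
step_arm --pt "-1 0.05 0 0.02 0" --pt "-1 0.12 0 0.035 0" --pt "-1 0.2 0 0.045 0" --pt "-1 0.27 0 0.045 0" --pt "-1 0.275 0 0.045 0" --pt "-1 0.275 0 0.045 0"

```text
time_s: 45.2
position: [0.5473, -0.342, 0.24]
tcp_rot: [[-0.002, 1.0, -0.027], [1.0, 0.002, 0.002], [0.002, -0.027, -1.0]]
force: [-26.7, -0.8, 15.7]
opening: 0.009
grasp_force: 13.8
```

Emit:
step_arm --pt "-1 0.02 0 0 0" --pt "-1 0.025 0 0 0" --pt "-1 0 0 0 0" --pt "-1 -0.08 0 0 0" --pt "-1 -0.2 0 0.06 0" --pt "-0.08 -0.32 -0.15 0.12 0" --pt "-0.08 -0.36 -0.3 0.13 0" --pt "-0.08 -0.36 -0.39 0.13 0" --pt "-0.08 -0.36 -0.39 0.13 0" --pt "-0.08 -0.36 -0.39 0.13 0"

```text
time_s: 46.2
position: [0.4686, -0.44, 0.2712]
tcp_rot: [[0.0, 1.0, 0.0], [1.0, -0.0, 0.001], [0.001, 0.0, -1.0]]
force: [0.1, 0.1, -0.4]
opening: 0.37
grasp_force: 0.0
```

```bash
python3 - <<'E'
from rig import *
s=read_state();print(s["time_s"],s["position"].round(4),s["tcp_rot"].round(3).tolist(),s["opening"])
E
```

```text
46.2 [ 0.4686 -0.44    0.2712] [[0.0, 1.0, 0.0], [1.0, -0.0, 0.001], [0.001, 0.0, -1.0]] 0.3695564039792589
```

Emit:
step_arm --pt "-0.08 0.1 0 0 0" --pt "-0.08 0.19 0 0 0" --pt "-0.08 0.19 0 0 0" --pt "-0.08 0.19 0 -0.06 0" --pt "-0.08 0.19 0 -0.1 0" --pt "-0.08 0.19 0 -0.13 0" --pt "-0.08 0.19 0 -0.155 0" --pt "-0.08 0.19 0 -0.155 0"

```text
time_s: 47.0
position: [0.5152, -0.4399, 0.2309]
tcp_rot: [[0.0, 1.0, -0.002], [1.0, -0.0, 0.002], [0.002, -0.002, -1.0]]
force: [-0.2, 0.4, -0.1]
opening: 0.458
grasp_force: 0.0
```

Emit:
step_arm --pt "-0.08 0 0 -0.02 0" --pt "-0.08 0 0 -0.035 0" --pt "-0.08 0 0 -0.035 0" --pt "-0.08 -0.03 0 -0.035 0" --pt "-0.08 -0.06 0 -0.037 0" --pt "-0.08 -0.09 0 -0.039 0" --pt "-0.08 -0.12 0 -0.042 0" --pt "-0.08 -0.15 0 -0.045 0" --pt "-0.08 -0.18 0 -0.048 0" --pt "-0.08 -0.21 0 -0.05 0" --pt "-0.08 -0.21 0 -0.05 0"

```text
time_s: 48.1
position: [0.464, -0.4404, 0.2194]
tcp_rot: [[0.001, 1.0, 0.003], [1.0, -0.001, 0.0], [0.0, 0.003, -1.0]]
force: [4.8, -0.1, -3.3]
opening: 0.458
grasp_force: 2.0
```

Same state as before; repeat the second half of the opening.

Emit:
step_arm --pt "-0.08 0.02 0 0.09 0" --pt "-0.08 0.02 0 0.18 0" --pt "1 0.02 0 0.18 0" --pt "1 0.02 0 0.18 0" --pt "1 0.05 0 0.18 0" --pt "1 0.08 0 0.18 0" --pt "1 0.105 0 0.18 0" --pt "1 0.105 0 0.18 0" --pt "1 0.105 0 0.12 0" --pt "1 0.105 0 0.08 0" --pt "1 0.105 0 0.04 0" --pt "1 0.105 0 0.01 0" --pt "1 0.105 0 0.01 0"

```text
time_s: 49.4
position: [0.4889, -0.4398, 0.2204]
tcp_rot: [[0.0, 1.0, -0.002], [1.0, -0.0, 0.002], [0.002, -0.002, -1.0]]
force: [0.8, 0.7, 0.9]
opening: 1.002
grasp_force: 0.0
```

Emit:
step_arm --pt "1 -0.044 0 -0.004 0" --pt "1 -0.088 0 -0.008 0" --pt "1 -0.12 0 -0.025 0" --pt "1 -0.15 0 -0.042 0" --pt "1 -0.18 0 -0.056 0" --pt "1 -0.21 0 -0.071 0" --pt "1 -0.24 0 -0.088 0" --pt "1 -0.267 0 -0.105 0" --pt "1 -0.294 0 -0.125 0" --pt "1 -0.32 0 -0.144 0" --pt "1 -0.345 0 -0.166 0" --pt "1 -0.37 0 -0.189 0" --pt "1 -0.392 0 -0.213 0" --pt "1 -0.414 0 -0.238 0" --pt "1 -0.434 0 -0.265 0" --pt "1 -0.453 0 -0.292 0" --pt "1 -0.47 0 -0.32 0" --pt "1 -0.487 0 -0.35 0" --pt "1 -0.501 0 -0.38 0" --pt "1 -0.51 0 -0.4 0"

```text
time_s: 51.4
position: [0.3614, -0.4398, 0.121]
tcp_rot: [[0.0, 1.0, -0.001], [1.0, -0.0, 0.002], [0.002, -0.001, -1.0]]
force: [0.2, -0.8, 2.2]
opening: 0.998
grasp_force: 0.7
```

Emit:
step_arm --pt "1 0.01 0 0.1 0" --pt "1 0 0 0.22 0" --pt "-1 -0.05 0.1 0.32 0" --pt "-1 -0.112 0.25 0.32 0" --pt "-1 -0.112 0.388 0.32 0" --pt "-1 -0.112 0.388 0.3 0"

```text
time_s: 52.0
position: [0.332, -0.3372, 0.1966]
tcp_rot: [[-0.002, 1.0, -0.004], [1.0, 0.002, 0.007], [0.007, -0.004, -1.0]]
force: [-0.5, 0.4, -0.6]
opening: 0.724
grasp_force: 0.0
```

```bash
python3 - <<'E'
from h import *
from rig import *
snap(16); s=read_state();print(s["time_s"],s["position"].round(4))
H=np.array([.559,-.5235,.049])
for th in (1.2,1.3,1.4):
    c,sn=np.cos(th),np.sin(th); print(th,proj("side",H+[-.192*sn+.0185*c,-.15,.192*c+.0185*sn],16).round(1))
g=load("side",16)[0].astype(int).mean(2)
print([(v,int(g[v,572])) for v in range(325,365,2)])
for v in range(232,254): print(v," ".join(f"{int(g[v,u]):3d}" for u in range(440,472,1)))
im=load("side",16)[0].astype(int)
m=((im[:,:,0]-im[:,:,2]>14)&(im[:,:,0]>110)).astype(np.uint8); m[:195]=0;m[240:]=0;m[:,:410]=0;m[:,500:]=0
n,l,st,c=cv2.connectedComponentsWithStats(m); print([(st[i].tolist(),c[i].round(1).tolist()) for i in range(1,n) if st[i,4]>30])
d=((g<92)).astype(np.uint8)
print([(v,[int(x) for x in np.nonzero(d[v,405:520])[0][[0,-1]]+405]) for v in range(204,236,3)])
print(proj("side",[.734,-.5,.165],16).round(1))
E
```

```text
52.1 [ 0.3336 -0.3422  0.1964]
1.2 [572.7 332.3]
1.3 [570.8 345. ]
1.4 [568.4 357.3]
[(325, 211), (327, 214), (329, 215), (331, 215), (333, 219), (335, 219), (337, 220), (339, 222), (341, 222), (343, 223), (345, 232), (347, 220), (349, 211), (351, 208), (353, 206), (355, 201), (357, 184), (359, 114), (361, 119), (363, 122)]
232 126 123 113 102  92  84  82  78  71  71  73  73  74  74  72  74  74  73  75  76  74  74  74  74  74  75  74  76  77  78  84  94
233 132 133 129 126 127 123 113 106  84  71  73  75  73  74  74  72  74  74  79  78  80  78  81  79  82  83  89  98 101 106 120 125
234 134 132 134 134 134 133 129 126  92  73  70  75  73  73  73  73  75  83 103 107 109 109 109 110 121 122 127 128 127 130 132 133
235 133 135 134 132 133 134 133 129  92  72  73  72  74  70  70  73  75  96 121 128 130 130 130 130 131 135 133 133 133 133 136 135
236 135 134 134 133 133 133 132 126  90  71  70  72  72  72  72  72  75  98 124 132 134 135 134 133 135 133 133 135 133 134 132 134
237 135 133 133 134 134 129 113  93  78  73  75  77  75  75  74  72  73  90 123 133 135 134 134 133 135 134 133 13
[... 1697 characters left out ...]
 144 142 143 141 141 139 135 138 138
251  54  49  53  54  54  51  54  54  54  54  54  58  55  59  60  66  68  71  76  83  87  92  97 102 107 117 122 137 141 141 142 144
252  51  52  52  54  51  54  52  51  53  52  52  52  53  50  52  55  54  55  58  57  56  57  61  65  67  74  77  84  88  93  94  96
253  53  54  53  53  54  53  51  52  52  50  53  53  53  51  53  52  54  54  52  53  52  53  53  54  52  53  57  57  58  61  60  59
[([441, 203, 27, 18, 386], [454.1, 211.3])]
[(204, [421, 519]), (207, [420, 519]), (210, [421, 519]), (213, [421, 485]), (216, [422, 486]), (219, [423, 484]), (222, [425, 482]), (225, [428, 480]), (228, [433, 477]), (231, [441, 473]), (234, [449, 457])]
[451.2 208.3]
```

Emit:
step_arm --pt "-1 0 0 -0.15 0" --pt "-1 0 0 -0.3 0" --pt "-1 0 0 -0.406 0" --pt "-1 0 0 -0.406 0" --pt "-1 0 0 -0.406 0" --pt "-1 0.04 0 -0.406 0" --pt "-1 0.08 0 -0.406 0" --pt "-1 0.11 0 -0.406 0" --pt "-1 0.124 0 -0.4 0"

```text
time_s: 53.0
position: [0.3651, -0.3438, 0.0975]
tcp_rot: [[-0.003, 1.0, -0.002], [1.0, 0.003, -0.001], [-0.001, -0.002, -1.0]]
force: [-9.3, -4.3, -6.5]
opening: 0.002
grasp_force: 5.1
```

Emit:
step_arm --pt "-1 0.014 0 0.03 0" --pt "-1 0.026 0 0.06 0" --pt "-1 0.038 0 0.09 0" --pt "-1 0.05 0 0.118 0" --pt "-1 0.07 0 0.15 0" --pt "-1 0.09 0 0.183 0" --pt "-1 0.11 0 0.215 0" --pt "-1 0.13 0 0.246 0" --pt "-1 0.157 0 0.275 0" --pt "-1 0.183 0 0.303 0" --pt "-1 0.209 0 0.33 0" --pt "-1 0.235 0 0.355 0" --pt "-1 0.267 0 0.38 0" --pt "-1 0.297 0 0.402 0" --pt "-1 0.327 0 0.425 0" --pt "-1 0.359 0 0.448 0" --pt "-1 0.394 0 0.47 0" --pt "-1 0.429 0 0.49 0" --pt "-1 0.464 0 0.51 0" --pt "-1 0.499 0 0.52 0"

```text
time_s: 55.0
position: [0.4864, -0.3423, 0.2287]
tcp_rot: [[-0.001, 1.0, -0.008], [1.0, 0.001, 0.001], [0.001, -0.008, -1.0]]
force: [-9.9, 0.4, 7.9]
opening: 0.003
grasp_force: 4.9
```

Emit:
step_arm --pt "-1 0.035 0 0.015 0" --pt "-1 0.07 0 0.025 0" --pt "-1 0.11 0 0.035 0" --pt "-1 0.15 0 0.045 0" --pt "-1 0.19 0 0.045 0" --pt "-1 0.23 0 0.045 0" --pt "-1 0.265 0 0.045 0" --pt "-1 0.285 0 0.045 0" --pt "-1 0.295 0 0.045 0" --pt "-1 0.295 0 0.045 0"

```text
time_s: 56.0
position: [0.5472, -0.3423, 0.2392]
tcp_rot: [[-0.001, 0.999, -0.038], [1.0, 0.001, 0.005], [0.005, -0.038, -0.999]]
force: [-38.6, 0.0, 18.8]
opening: 0.005
grasp_force: 19.8
```

Shut against its stop. Back away and check that the door is shut.

Emit:
step_arm --pt "-1 -0.04 0 0 0" --pt "-1 -0.1 0 0 0" --pt "-1 -0.25 0 0.05 0" --pt "-1 -0.4 0.1 0.05 0" --pt "-1 -0.4 0.3 0.05 0" --pt "-1 -0.4 0.5 0.05 0" --pt "-1 -0.4 0.5 0.05 0" --pt "-1 -0.4 0.5 0.05 0" --pt "-1 -0.4 0.5 0.05 0"

```text
time_s: 56.9
position: [0.4644, -0.2193, 0.2514]
tcp_rot: [[-0.0, 1.0, 0.001], [1.0, 0.0, -0.002], [-0.002, 0.001, -1.0]]
force: [0.8, -0.0, -1.3]
opening: 0.007
grasp_force: 0.0
```

```bash
python3 - <<'E'
from h import *
from rig import *
snap(17); s=read_state();print(s["time_s"],s["position"].round(4),s["force"].round(1))
a=load("side",14)[0];b=load("side",17)[0];o=load("side",0)[0]
ga,gb,go=[x.astype(int).mean(2) for x in (a,b,o)]
for u in (500,530,550): print(u,"shut14",[int(x) for x in ga[215:245:1,u]],"\n now",[int(x) for x in gb[215:245,u]],"\n start",[int(x) for x in go[215:245,u]])
# bystanders: change against start
for n,r in (("side",(170,250,230,320)),("top",(140,205,200,300))):
    d=cv2.absdiff(load(n,0)[0],load(n,17)[0])[r[0]:r[1],r[2]:r[3]].max(2); print(n,"changed",(d>40).mean().round(3))
E
```

```text
57.0 [ 0.4642 -0.2197  0.251 ] [-0.4 -0.2 -0.3]
500 shut14 [211, 210, 209, 208, 207, 207, 207, 207, 211, 229, 228, 223, 212, 196, 172, 147, 133, 159, 166, 168, 166, 165, 164, 164, 165, 164, 163, 164, 163, 161] 
 now [211, 209, 209, 208, 207, 207, 207, 207, 212, 228, 228, 222, 211, 197, 173, 147, 133, 159, 165, 166, 165, 165, 165, 164, 164, 163, 164, 161, 163, 160] 
 start [230, 232, 233, 218, 203, 200, 200, 198, 197, 195, 195, 196, 194, 195, 214, 229, 226, 218, 203, 183, 159, 138, 145, 157, 156, 157, 154, 156, 154, 154]
530 shut14 [221, 231, 200, 205, 209, 210, 209, 208, 206, 207, 208, 209, 221, 229, 224, 217, 203, 185, 160, 133, 148, 164, 167, 166, 168, 165, 166, 165, 163, 164] 
 now [220, 229, 200, 204, 207, 210, 208, 208, 205, 206, 206, 208, 221, 227, 224, 215, 201, 184, 158, 133, 147, 164, 167, 165, 165, 166, 164, 164, 163, 162] 
 start [156, 218, 229, 230, 232, 232, 224, 208, 199, 199, 197, 196, 196, 196, 196, 194, 194, 190, 224, 228, 221, 210, 192, 172, 147, 136, 152, 155, 156, 157]
550 shut14 [127, 152, 221, 232, 228, 215, 210, 210, 209, 210, 208, 208, 208, 209, 217, 229, 227, 220, 209, 192, 169, 144, 142, 161, 166, 166, 165, 166, 166, 164] 
 now [124, 150, 221, 231, 228, 215, 209, 208, 206, 207, 208, 206, 206, 206, 215, 228, 226, 219, 207, 190, 168, 141, 142, 161, 167, 164, 165, 165, 163, 162] 
 start [64, 62, 101, 214, 227, 229, 231, 232, 229, 213, 200, 199, 198, 196, 196, 196, 195, 194, 193, 196, 219, 228, 224, 213, 180, 172, 154, 130, 143, 154]
side changed 0.2
top changed 0.001
```

```bash
python3 -c "
from rig import *
print(hand_in())"
```

```text
the job is handed in; nothing more can be done
None
```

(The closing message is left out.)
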